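Pack the inspection kit and the sensor kit

TASK

Make up the two kits from the stock in the middle of the bench: the red ink pad, the black round loupe and the wooden stamp go into the orange tray, the white sensor pod and the white relay with the amber cap into the blue tray, each standing upright and flat on the floor of the pocket that is sized for it. Set each thing down rather than dropping it, and leave the black relay where it stands: it is in neither kit.

Things in the scene. Friction and masses are not known exactly. Their poses are not given: they have to be found in the camera images.
- orange_tray: FIXED kit tray, 92 x 214 mm (x by y, without a 12 mm tab of the same colour on each short end), 10 mm high: orange shell, 6 mm wide round a flat grey insert. Origin: centre of its underside; x across, y along its length, z up. Pockets in the insert are 6 mm deep, their floors 4 mm above the tray's underside; in a row along y at x = 0: at y = -63 mm the ink pad's, 56 x 74 mm (x by y); at y = +11 mm the loupe's, round, 58 mm across; at y = +70 mm the stamp's, 40 x 40 mm.
- blue_tray: FIXED kit tray, 92 x 146 mm (x by y, without a 12 mm tab of the same colour on each short end), 10 mm high: blue shell, 6 mm wide round a flat grey insert. Origin: centre of its underside; x across, y along its length, z up. Pockets in the insert are 6 mm deep, their floors 4 mm above the tray's underside; in a row along y at x = 0: at y = -29 mm the sensor pod's, 66 x 66 mm; at y = +36 mm the relay's, 52 x 44 mm (x by y).
- ink_pad: Red ink pad with a black top, loose, 40 x 58 x 21 mm (x, y, z); plain block, to be gripped across its 40 mm. It fits its pocket only with its long side (y) along the tray's y, either way round. Origin: centre of its underside, z up.
- loupe: Black round stand loupe, loose, 41 mm across, 34 mm high, standing; grip it across its diameter in any direction. Origin: centre of its underside, z up.
- stamp: Turned wooden stamp, loose, standing, 45 mm high: foot 24 mm across up to 18 mm high, above it a handle 18 mm across to grip. Origin: centre of its underside, z up.
- sensor_pod: White sensor pod, loose: square block 50 x 50 mm and 30 mm high, to be gripped across two flat sides; on its top a slim knob reaches to 55 mm (do not grip the knob). Any of its sides may face the tray's side. Origin: centre of its underside, z up.
- amber_relay: White relay module with an amber cap, loose, 34 x 28 mm (x by y) and 22 mm high, the cap 28 x 24 mm to 26 mm high; grip the white block. It fits its pocket best with its x along the tray's x, either way round. Origin: centre of its underside, z up.
- black_relay: All-black rectangular relay module, loose, 35 x 28 mm, 26 mm high; it belongs to neither kit and stays where it is. Origin: centre of its underside, z up.
There are look-alikes about, which are no part of the job. What is shaped like the loupe but green or pink is not meant.

How it is judged:
By the outcome, as a careful person would: the job done as asked, in the order asked, and still so for the second after the job is handed in, with the robot touching nothing.
It also fails if it takes over 118 s, if anything falls off the work surface, if the arm or the gripper's body presses on something with over 40 N, if the wrist force passes 120 N, or if a joint passes its speed limit or range.

ROBOT

A 6-joint arm with a two-finger parallel gripper is mounted at the origin on a cart in front of the work surface, level with it; the furniture and walls round the work are solid. World frame = base frame: x ahead of the robot, y to its left, z up, the work surface at z = 0. Lengths are in mm, angles in rad, forces in N, time in s.
With the tool pointing down it reaches from about 400 to 925 mm from the base axis. Payload 12.5 kg.
Tool frame: the origin (TCP) lies on the centre line of the jaws, within the pads' length; the fingertips stand 19 mm ahead of it and the grasp point (between the pads) is the TCP; y points along the fingers, x is the direction in which the jaws open and shut, and the axes are right-handed (so a half turn about y gives the same grasp; the last joint's range is limited). The gripper opens to 95 mm and grips with 3 to 60 N. Pads are 20 mm wide; open, the fingers measure 119 mm over their backs; the gripper's body (75 mm by 180 mm) begins 59 mm behind the grasp point.
Start: joints at [1.212, 0.491, 1.559, -0, 1.092, -0.106], TCP at [156.304, 605.156, 233.661] pointing down, gripper open.
Joint ranges: [-3.1, 3.1], [-0.84, 2.19], [0.05, 2.79], [-1.13, 4.28], [0.06, 2.93], [-2.69, 2.69]. Speed limits (rad/s): [2.22, 2.22, 2.79, 3.14, 3.14, 3.14].

INTERFACE

Orientations are given as [roll, pitch, yaw] about the fixed x, y, z axes, in that order (R = Rz(yaw) Ry(pitch) Rx(roll)).
In Python, from cell import env gives the robot as it stands. The module is installed in compiled form; this text tells all that it offers.
- The arm moves only by the tool move_arm, never from a script. Its argument "rows" is a list of rows, each an object of numbers: "tx", "ty", "tz": the shift along the tool's x, y, z in cm; "rx", "ry", "rz": the turn, a rotation vector about the tool's x, y, z in rad; "grip": the opening in per cent of the stroke, from 0 (shut) to 100 (fully open). In form: [{"tx": .., "ty": .., "tz": .., "rx": .., "ry": .., "rz": .., "grip": ..}, ...]. A call has 1 to 10 rows; each row shifts and turns the commanded pose from where the row before left it, along the tool's axes as they then stand; what a row does not reach is not made up. A row lasts 1/12 s, in which the tool goes at most 41.7 mm and 7.16 degrees, less where a joint would pass 70% of its speed; a pose out of reach is approached as far as the arm can. A call is refused whole if a number of a shift passes 4.17 or a number of a turn 0.125, either way. A call with a gripper value outside its range is refused whole. The fingers move at their own pace and stop on an object; the grip force is fixed at half the most. Time passes only in rows, so rows that do not move let the fingers close. It gives the time, the measured TCP pose, the force and the opening at its end, in the units of the state.
- env.state(): the state, without advancing time (a new reading comes with each control period).
- env.read_camera(name): name is "scene" or "top" or "wrist"; returns (picture, depth): 400x640x3 uint8, blue, green, red; 400x640 float32, mm along the optical axis (not along the pixel's ray), 0 where there is no reading.
- env.calibration(name): a dict with "vertical_fov" (degrees; the focal length in pixels is half the picture's height over the tangent of half this angle, whatever the lens; pixels are square), "cx", "cy" (the principal point, pixels), "eye" and "rotation" of the camera in the world. Camera axes: x right, y up, looking along -z (the intrinsics and any distortion apply to the point x, -y, -z); pixel columns grow to the right and rows downward; lengths in mm; the calibration is good to about 2 mm. The wrist camera is an equidistant fisheye: a pixel r from the principal point sees the ray r / f radians off the axis. A picture is of the moment at which its call begins: read the wrist's pose just before it. calibration takes no time and is no camera call; for the wrist camera it gives the pose at the moment of the call.
- env.job_done(): hands the job in, once; it reports no verdict.
The state is a dict: "t": time; "joints": joint angles; "qvel": joint speeds; "tau": joint torques, N m; "eef_pos": TCP position; "tcp_rot": TCP orientation; "ft_force": force on the tool from outside, world axes, zero at the start; "moment": the same for the moment, N m; "opening": opening from 0.0 (shut) to 1.0 (fully open).
Only numpy, scipy, OpenCV 4.12 (cv2) and the standard library are available. Lean on these libraries where they do the work, as an engineer would, in place of code of your own. Each camera call takes 0.05 s, during which the arm holds its last target.

## Working session

There is one attempt and no reset: what is moved stays moved. The work goes in short steps, Python scripts to look and compute and a tool call to move; the robot and the scene stay as the last step left them, time stands still between calls to the robot, and variables do not carry over. Pictures are saved under pics/ and viewed, and the job is handed in when it is done.

Besides the shell and the picture viewer there is one more tool, called as name(argument=value, ...) on one line, values as JSON. move_arm: Moves the arm, as the interface text tells. Its arguments: {"type":"object","properties":{"rows":{"type":"array"}},"required":["rows"]}

```bash
mkdir -p pics
cat > h.py <<'E'
import numpy as np, cv2
from cell import env
def save(n,im): cv2.imwrite('pics/'+n+'.png',im)
def cal(n):
    c=env.calibration(n); f=200/np.tan(np.radians(c['vertical_fov'])/2)
    return c,f
def pt(n,u,v,d=None,z=None,c=None):
    cc,f=cal(n); c=c or cc
    x=(u-c['cx'])/f; y=(v-c['cy'])/f
    if n=='wrist':
        r=np.hypot(x,y); s=np.tan(r)/r if r>1e-9 else 1; x*=s;y*=s
    R=np.array(c['rotation']).reshape(3,3); ray=R@np.array([x,-y,-1.]); e=np.array(c['eye'])
    if z is not None: d=(z-e[2])/ray[2]
    return e+ray*d
E
python3 - <<'E'
from h import *
print(env.state())
for n in ['scene','top','wrist']:
    print(n,env.calibration(n))
    p,d=env.read_camera(n); save(n+'0',p); np.save('pics/'+n+'0.npy',d)
E
```

```text
{'t': 0.0, 'joints': array([ 1.21243138e+00,  4.91538763e-01,  1.55944820e+00, -4.41152932e-06,
        1.09170119e+00, -1.05594036e-01]), 'qvel': array([-7.23484329e-04, -1.04643043e-03, -7.86004007e-05, -8.01187970e-04,
       -3.83414712e-04,  2.58134057e-04]), 'tau': array([-2.88944873e-03, -6.12633991e+01, -2.58162779e+01,  6.91353693e-02,
        4.83275810e-02, -8.47180672e-05]), 'eef_pos': array([156.20137738, 604.93536232, 233.07509004]), 'tcp_rot': array([-1.57068475e+00,  1.08981252e-03,  1.31802752e+00]), 'ft_force': array([ 0.86695692,  0.28555099, -0.55698296]), 'moment': array([-0.03019351, -0.06790039, -0.04856206]), 'opening': 1.0018853826736085}
scene {'vertical_fov': 44.47436923628027, 'cx': 322.2123307100578, 'cy': 198.02329623327986, 'eye': array([-276.27219413,  526.67020218,  748.29109358]), 'rotation': array([ 0.90951634,  0.01856865, -2.15280919])}
top {'vertical_fov': 42.437578557761334, 'cx': 301.3042456527603, 'cy': 202.38780512745404, 'eye': array([ 301.41219414,   12.41311789, 1466.77837708]), 'rotation': array([ 0.14327886,  0.02471359, -1.56986247])}
wrist {'vertical_fov': 65.70646984690485, 'cx': 317.1444900756314, 'cy': 198.18995698579712, 'eye': array([ 85.30230049, 622.31779541, 384.43783548]), 'rotation': array([-2.58270920e-01,  1.10699620e-03,  1.31873402e+00])}
```

```bash
sed -i "s/    R=np.array(c\['rotation'\]).reshape(3,3);/    from scipy.spatial.transform import Rotation as RR\n    R=RR.from_euler('xyz',c['rotation']).as_matrix();/" h.py; python3 -c "
from h import *
p=cv2.imread('pics/top0.png');save('top0b',cv2.resize(p,(800,500)))"
```

```text
(no output)
```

View pics/top0.png

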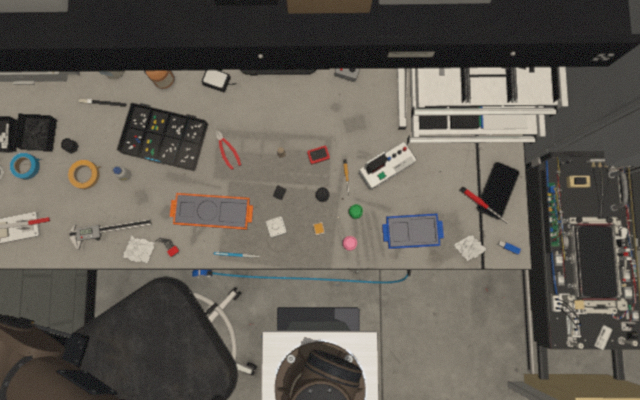

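View pics/scene0.png

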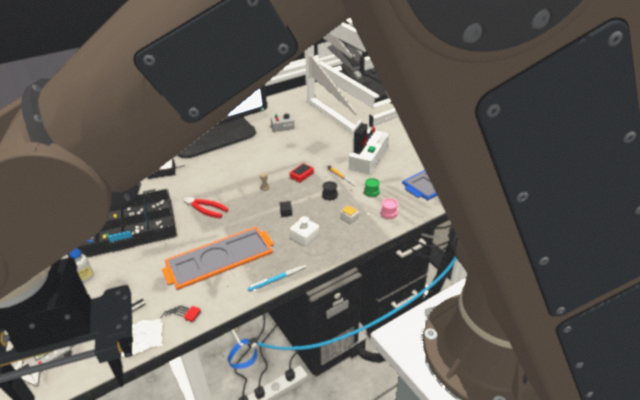

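View pics/wrist0.png

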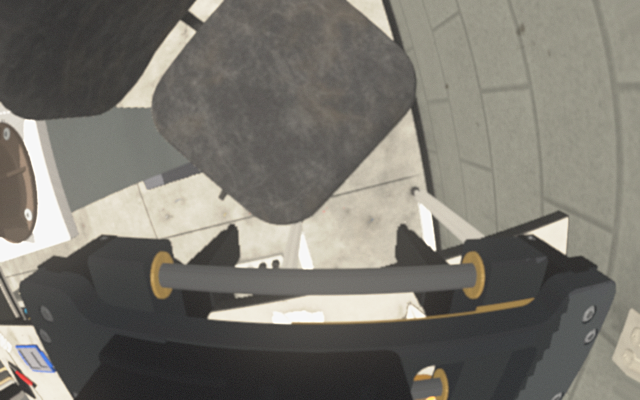

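Run:
```python
from h import *
p=cv2.imread('pics/top0.png')
save('c1',cv2.resize(p[130:270,160:460],None,fx=2.66,fy=2.66,interpolation=cv2.INTER_CUBIC))
save('c2',cv2.resize(p[180:260,160:320],None,fx=5,fy=5,interpolation=cv2.INTER_CUBIC))
save('c3',cv2.resize(p[135:255,300:460],None,fx=5,fy=5,interpolation=cv2.INTER_CUBIC))
d=np.load('pics/top0.npy')
for u,v in [(212,210),(280,192),(276,227),(319,229),(322,195),(318,155),(281,152),(412,231),(356,211),(350,243),(298,200)]:
    print(u,v,d[v,u],pt('top',u,v,d[v,u]).round(1),pt('top',u,v,z=0).round(1))
```

```text
212 210 1478.3755 [490.6 305.    7.2] [491.5 306.5   0. ]
280 192 1464.3662 [539.6 108.9  23.6] [543.5 110.5   0. ]
276 227 1417.9103 [436.7 117.1  55.9] [442.1 121.2   0. ]
319 229 1440.1931 [433.4  -1.4  29.9] [436.2  -1.7   0. ]
322 195 1454.7715 [529.8 -10.3  28.9] [534.4 -10.8   0. ]
318 155 1479.9906 [6.475e+02 5.000e-01 2.060e+01] [6.524e+02 3.000e-01 0.000e+00]
281 152 1465.4701 [652.5 105.8  38.7] [662.  108.4   0. ]
412 231 1458.1659 [ 429.7 -264.8    4.7] [ 430.1 -265.7    0. ]
356 211 1444.089 [ 483.8 -105.3   30.7] [ 487.7 -107.8    0. ]
350 243 1434.7852 [394.4 -87.6  27.6] [396.2 -89.5   0. ]
298 200 1479.6475 [519.4  58.3   4. ] [520.   58.4   0. ]
```

View pics/c1.png

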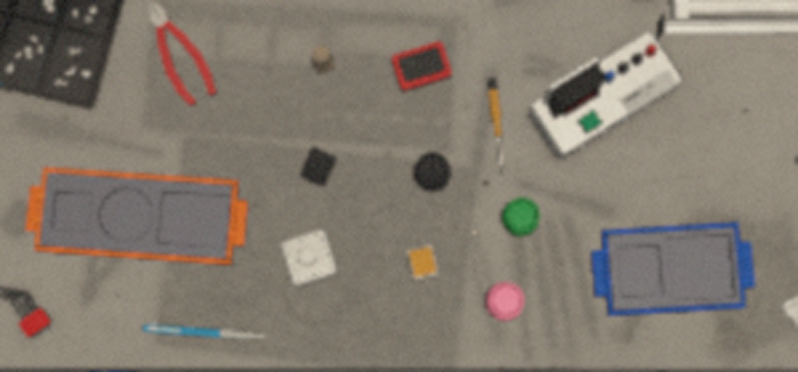

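View pics/c2.png

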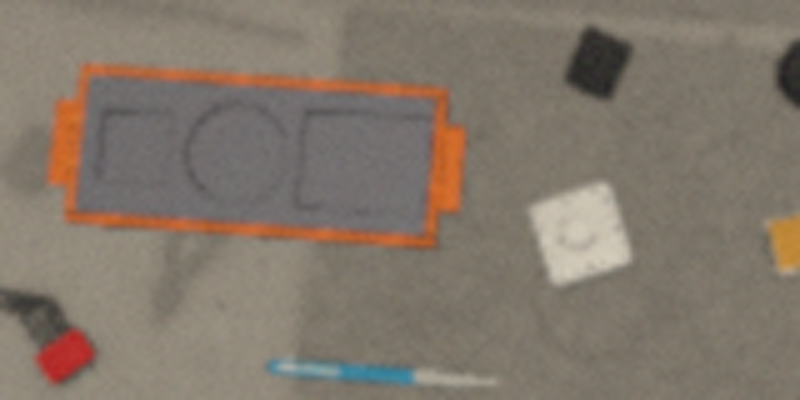

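View pics/c3.png

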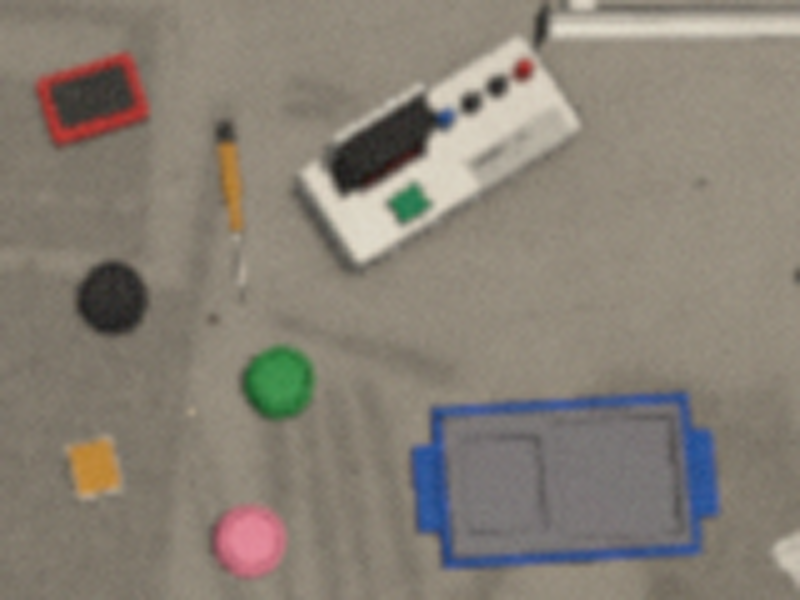

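Run:
```python
from h import *
from scipy.spatial.transform import Rotation as RR
p=cv2.imread('pics/top0.png'); d=np.load('pics/top0.npy')
c,f=cal('top')
v,u=np.mgrid[0:400,0:640]
R=RR.from_euler('xyz',c['rotation']).as_matrix()
P=np.stack([(u-c['cx'])/f,-(v-c['cy'])/f,-np.ones_like(u)],-1)*d[...,None]@R.T+c['eye']
hsv=cv2.cvtColor(p,cv2.COLOR_BGR2HSV)
H,S,V=[hsv[...,i].astype(int) for i in range(3)]
def box(n,m,roi,z):
    mm=np.zeros((400,640),np.uint8);a,b,c_,e=roi;mm[b:e,a:c_]=m[b:e,a:c_]
    k,l,s,_=cv2.connectedComponentsWithStats(mm);i=1+np.argmax(s[1:,4]);mm=(l==i)
    # project to plane z
    vs,us=np.nonzero(mm); q=np.array([pt('top',x,y,z=z)[:2] for x,y in zip(us,vs)])
    r=cv2.minAreaRect(q.astype(np.float32)); print(n,'n',len(q),'rect',np.round(r[0],1),np.round(r[1],1),round(r[2],1),'mean',q.mean(0).round(1),'zmed',np.median(P[...,2][mm]).round(1),'zmax',np.percentile(P[...,2][mm],95).round(1))
box('orange',(H>5)&(H<16)&(S>150),(160,185,265,240),10)
box('orange_in',(S<60)&(V>80)&(abs(P[...,2]-8)<200)&(H>100)&(H<150),(175,190,252,232),10)
box('blue',(H>100)&(H<125)&(S>110),(375,200,450,255),10)
box('pad',((H<8)|(H>170))&(S>120)|((V<75)),(300,140,335,170),21)
box('loupe',(V<80),(310,180,335,208),34)
box('stamp',P[...,2]>12,(270,140,292,165),40)
box('pod',V>165,(262,212,292,242),30)
box('amber',(S>110)&(H<30),(308,218,332,240),26)
box('amberall',((S>110)&(H<30))|(V>150),(308,218,332,240),23)
box('blackrel',V<80,(270,180,292,205),26)
```

```text
orange n 443 rect [488.6 307.6] [235.7  90.7] 86.0 mean [486.4 303.5] zmed 8.8 zmax 14.3
orange_in n 1 rect [519.  233.2] [0. 0.] 0.0 mean [519.  233.2] zmed 9.9 zmax 9.9
blue n 359 rect [ 430.6 -265.5] [ 89.6 166.9] 3.3 mean [ 429.9 -265. ] zmed 9.3 zmax 14.3
pad n 260 rect [6.493e+02 6.000e-01] [40.9 57.4] 18.0 mean [6.489e+02 6.000e-01] zmed 19.5 zmax 25.4
loupe n 154 rect [531.  -10.5] [36.5 39.5] 63.6 mean [530.8 -10.1] zmed 30.9 zmax 36.9
stamp n 42 rect [655.1 107.2] [18.7 18.2] 44.4 mean [655.7 106.7] zmed 42.1 zmax 49.0
pod n 275 rect [441.7 119.9] [47.3 45.8] 16.7 mean [441.5 120. ] zmed 30.9 zmax 52.7
amber n 83 rect [437.  -0.] [27.3 23.1] 13.8 mean [ 4.368e+02 -1.000e-01] zmed 25.9 zmax 31.6
amberall n 107 rect [436.4  -0.6] [32.1 26.6] 13.8 mean [ 4.367e+02 -3.000e-01] zmed 24.7 zmax 31.2
blackrel n 117 rect [538.1 111.5] [28.2 33.9] 67.3 mean [538.1 111.3] zmed 21.5 zmax 26.9
```

```bash
cat >> h.py <<'E'
def go(x,y,z,yawdeg):
    from scipy.spatial.transform import Rotation as RR
    s=env.state(); R=RR.from_euler('xyz',s['tcp_rot']).as_matrix(); p=np.array(s['eef_pos'])
    yaw=np.arctan2(R[1,0],R[0,0]); dl=np.radians(yawdeg)-yaw; dl=(dl+np.pi)%(2*np.pi)-np.pi
    D=np.array([x,y,z])-p
    Rn=RR.from_rotvec([0,0,dl]).as_matrix()@RR.from_euler('xyz',[-np.pi/2,0,yaw]).as_matrix()
    t=Rn.T@D/10
    print('t',round(s['t'],2),'pos',p.round(1),'yaw',np.degrees(yaw).round(1),'ry',round(-dl,3),'| after turn txyz cm',t.round(2),'n',round(np.linalg.norm(t)/4.17,1),'open',round(s['opening'],3),'F',np.round(s['ft_force'],1))
E
python3 -c "
from h import *
go(649,0.6,120,18)"
```

```text
t 0.15 pos [156.2 605.  233.2] yaw 75.5 ry 1.004 | after turn txyz cm [ 28.19  11.32 -72.71] n 18.9 open 1.0 F [-0.1  0.4 -1.4]
```

move_arm(rows=[{"ry": 0.125},{"ry": 0.125},{"ry": 0.125},{"ry": 0.125},{"ry": 0.125},{"ry": 0.125},{"ry": 0.125},{"ry": 0.125}])

```text
validation failed for argument at $.ro...
```

```bash
python3 -c "
from h import *
go(649,0.6,120,18)"
```

```text
t 0.15 pos [156.2 605.  233.2] yaw 75.5 ry 1.004 | after turn txyz cm [ 28.19  11.32 -72.71] n 18.9 open 1.0 F [-0.1  0.4 -1.4]
```

move_arm(rows=[{"tx": 0,"ty": 0,"tz": 0,"rx": 0,"ry": 0.125,"rz": 0,"grip": 70},{"tx": 0,"ty": 0,"tz": 0,"rx": 0,"ry": 0.125,"rz": 0,"grip": 70},{"tx": 0,"ty": 0,"tz": 0,"rx": 0,"ry": 0.125,"rz": 0,"grip": 70},{"tx": 0,"ty": 0,"tz": 0,"rx": 0,"ry": 0.125,"rz": 0,"grip": 70},{"tx": 0,"ty": 0,"tz": 0,"rx": 0,"ry": 0.125,"rz": 0,"grip": 70},{"tx": 0,"ty": 0,"tz": 0,"rx": 0,"ry": 0.125,"rz": 0,"grip": 70},{"tx": 0,"ty": 0,"tz": 0,"rx": 0,"ry": 0.125,"rz": 0,"grip": 70},{"tx": 0,"ty": 0,"tz": 0,"rx": 0,"ry": 0.125,"rz": 0,"grip": 70}])

```text
t: 0.82
eef_pos: [156.3, 605.0, 233.4]
tcp_rot: [-1.571, 0.0, 0.312]
ft_force: [0.4, 0.0, -0.4]
opening: 0.703
```

```bash
python3 -c "
from h import *
go(649,0.6,160,18)"
```

```text
t 0.82 pos [156.3 605.  233.4] yaw 17.9 ry -0.002 | after turn txyz cm [ 28.18   7.34 -72.71] n 18.8 open 0.703 F [ 0.4  0.  -0.4]
```

Candidates (top picture):
- **Ink pad:** red pad at (318,155). Could be confused with the red clip at (172,251) and the red pliers at (228,150).
- **Loupe:** black one at (322,195). Look-alikes are green (356,211), pink (350,243) and a black knob at (68,146).
- **Relay:** amber-capped one at (319,229). The all-black one at (280,192) stays.
- **Pod:** white block with knob at (276,227), not the crumpled white paper at (138,250) or (470,248).
- **Stamp:** (281,152), not the brown jar at (157,75).

The enlarged crops c1–c3 confirm each choice. The measured sizes and heights match the descriptions.

move_arm(rows=[{"tx": 1.41,"ty": 0.37,"tz": -3.64,"rx": 0,"ry": 0,"rz": 0,"grip": 70},{"tx": 1.41,"ty": 0.37,"tz": -3.64,"rx": 0,"ry": 0,"rz": 0,"grip": 70},{"tx": 1.41,"ty": 0.37,"tz": -3.64,"rx": 0,"ry": 0,"rz": 0,"grip": 70},{"tx": 1.41,"ty": 0.37,"tz": -3.64,"rx": 0,"ry": 0,"rz": 0,"grip": 70},{"tx": 1.41,"ty": 0.37,"tz": -3.64,"rx": 0,"ry": 0,"rz": 0,"grip": 70},{"tx": 1.41,"ty": 0.37,"tz": -3.64,"rx": 0,"ry": 0,"rz": 0,"grip": 70},{"tx": 1.41,"ty": 0.37,"tz": -3.64,"rx": 0,"ry": 0,"rz": 0,"grip": 70},{"tx": 1.41,"ty": 0.37,"tz": -3.64,"rx": 0,"ry": 0,"rz": 0,"grip": 70},{"tx": 1.41,"ty": 0.37,"tz": -3.64,"rx": 0,"ry": 0,"rz": 0,"grip": 70},{"tx": 1.41,"ty": 0.37,"tz": -3.64,"rx": 0,"ry": 0,"rz": 0,"grip": 70}])

```text
t: 1.65
eef_pos: [404.9, 301.8, 196.5]
tcp_rot: [-1.571, -0.0, 0.318]
ft_force: [-0.2, 1.6, -0.2]
opening: 0.7
```

move_arm(rows=[{"tx": 1.41,"ty": 0.37,"tz": -3.64,"rx": 0,"ry": 0,"rz": 0,"grip": 70},{"tx": 1.41,"ty": 0.37,"tz": -3.64,"rx": 0,"ry": 0,"rz": 0,"grip": 70},{"tx": 1.41,"ty": 0.37,"tz": -3.64,"rx": 0,"ry": 0,"rz": 0,"grip": 70},{"tx": 1.41,"ty": 0.37,"tz": -3.64,"rx": 0,"ry": 0,"rz": 0,"grip": 70},{"tx": 1.41,"ty": 0.37,"tz": -3.64,"rx": 0,"ry": 0,"rz": 0,"grip": 70},{"tx": 1.41,"ty": 0.37,"tz": -3.64,"rx": 0,"ry": 0,"rz": 0,"grip": 70},{"tx": 1.41,"ty": 0.37,"tz": -3.64,"rx": 0,"ry": 0,"rz": 0,"grip": 70},{"tx": 1.41,"ty": 0.37,"tz": -3.64,"rx": 0,"ry": 0,"rz": 0,"grip": 70},{"tx": 1.41,"ty": 0.37,"tz": -3.64,"rx": 0,"ry": 0,"rz": 0,"grip": 70},{"tx": 1.41,"ty": 0.37,"tz": -3.64,"rx": 0,"ry": 0,"rz": 0,"grip": 70}])

```text
t: 2.48
eef_pos: [652.7, 0.0, 159.2]
tcp_rot: [-1.571, 0.0, 0.318]
ft_force: [0.1, 1.6, 0.5]
opening: 0.699
```

```bash
python3 -c "
from h import *
go(649,0.6,28,18)
p,d=env.read_camera('wrist');save('w1',p)
c,f=cal('wrist')
from scipy.spatial.transform import Rotation as RR
R=RR.from_euler('xyz',c['rotation']).as_matrix()
def proj(P):
    q=R.T@(np.array(P)-c['eye']);q=np.array([q[0],-q[1],-q[2]]);r=np.hypot(q[0],q[1]);th=np.arctan2(r,q[2]);return (c['cx']+f*th*q[0]/r,c['cy']+f*th*q[1]/r)
print(proj([649,0.6,21]))
"
```

```text
t 2.48 pos [652.7   0.  159.2] yaw 18.2 ry 0.004 | after turn txyz cm [-0.33 13.12  0.17] n 3.1 open 0.699 F [0.1 1.6 0.5]
(np.float64(313.3708038126524), np.float64(185.338158088746))
```

View pics/w1.png

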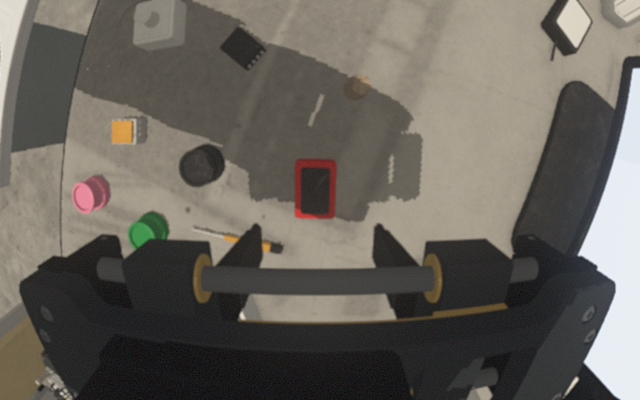

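The wrist view shows the pad at (315,188) against a predicted (313,185), square to the jaws. Going down.

move_arm(rows=[{"tx": -0.1,"ty": 3.5,"tz": 0.05,"rx": 0,"ry": 0,"rz": 0,"grip": 70},{"tx": -0.1,"ty": 3.5,"tz": 0.05,"rx": 0,"ry": 0,"rz": 0,"grip": 70},{"tx": -0.05,"ty": 3.0,"tz": 0.0,"rx": 0,"ry": 0,"rz": 0,"grip": 70},{"tx": 0,"ty": 2.1,"tz": 0,"rx": 0,"ry": 0,"rz": 0,"grip": 70},{"tx": 0,"ty": 1.0,"tz": 0,"rx": 0,"ry": 0,"rz": 0,"grip": 70},{"tx": 0,"ty": 0,"tz": 0,"rx": 0,"ry": 0,"rz": 0,"grip": 70},{"tx": 0,"ty": 0,"tz": 0,"rx": 0,"ry": 0,"rz": 0,"grip": 30},{"tx": 0,"ty": 0,"tz": 0,"rx": 0,"ry": 0,"rz": 0,"grip": 30},{"tx": 0,"ty": 0,"tz": 0,"rx": 0,"ry": 0,"rz": 0,"grip": 30},{"tx": 0,"ty": 0,"tz": 0,"rx": 0,"ry": 0,"rz": 0,"grip": 30}])

```text
t: 3.37
eef_pos: [649.7, 2.0, 30.0]
tcp_rot: [-1.572, -0.002, 0.318]
ft_force: [-0.4, 0.2, -0.2]
opening: 0.475
```

move_arm(rows=[{"tx": 0,"ty": 0,"tz": 0,"rx": 0,"ry": 0,"rz": 0,"grip": 20},{"tx": 0,"ty": 0,"tz": 0,"rx": 0,"ry": 0,"rz": 0,"grip": 10},{"tx": 0,"ty": 0,"tz": 0,"rx": 0,"ry": 0,"rz": 0,"grip": 0},{"tx": 0,"ty": 0,"tz": 0,"rx": 0,"ry": 0,"rz": 0,"grip": 0}])

```text
t: 3.7
eef_pos: [649.5, 2.0, 29.7]
tcp_rot: [-1.571, -0.001, 0.318]
ft_force: [-1.4, -1.0, 6.6]
opening: 0.419
```

move_arm(rows=[{"tx": 0,"ty": -1,"tz": 0,"rx": 0,"ry": 0,"rz": 0,"grip": 0},{"tx": 0,"ty": -2,"tz": 0,"rx": 0,"ry": 0,"rz": 0,"grip": 0},{"tx": 0,"ty": -2,"tz": 0,"rx": 0,"ry": 0.1,"rz": 0,"grip": 0},{"tx": 0,"ty": -2,"tz": 0,"rx": 0,"ry": 0.1,"rz": 0,"grip": 0},{"tx": 0,"ty": -2,"tz": 0,"rx": 0,"ry": 0.1,"rz": 0,"grip": 0},{"tx": 0,"ty": -1,"tz": 0,"rx": 0,"ry": 0.09,"rz": 0,"grip": 0}])

```text
t: 4.2
eef_pos: [649.7, 2.0, 131.8]
tcp_rot: [-1.571, -0.003, -0.077]
ft_force: [0.1, -0.1, 0.0]
opening: 0.418
```

```bash
python3 -c "
from h import *
go(484.2,244.8,100,-4)"
```

```text
t 4.2 pos [649.7   2.  131.8] yaw -4.4 ry -0.007 | after turn txyz cm [-18.2    3.18  23.07] n 7.1 open 0.418 F [ 0.1 -0.1  0. ]
```

move_arm(rows=[{"tx": -2.28,"ty": 0.3,"tz": 2.88,"rx": 0,"ry": 0,"rz": 0,"grip": 0},{"tx": -2.28,"ty": 0.3,"tz": 2.88,"rx": 0,"ry": 0,"rz": 0,"grip": 0},{"tx": -2.28,"ty": 0.3,"tz": 2.88,"rx": 0,"ry": 0,"rz": 0,"grip": 0},{"tx": -2.28,"ty": 0.3,"tz": 2.88,"rx": 0,"ry": 0,"rz": 0,"grip": 0},{"tx": -2.28,"ty": 0.3,"tz": 2.88,"rx": 0,"ry": 0,"rz": 0,"grip": 0},{"tx": -2.28,"ty": 0.3,"tz": 2.88,"rx": 0,"ry": 0,"rz": 0,"grip": 0},{"tx": -2.28,"ty": 0.3,"tz": 2.88,"rx": 0,"ry": 0,"rz": 0,"grip": 0},{"tx": -2.28,"ty": 0.3,"tz": 2.88,"rx": 0,"ry": -0.007,"rz": 0,"grip": 0},{"tx": 0,"ty": 0,"tz": 0,"rx": 0,"ry": 0,"rz": 0,"grip": 0}])

```text
t: 4.95
eef_pos: [480.2, 248.7, 104.9]
tcp_rot: [-1.571, 0.001, -0.061]
ft_force: [0.1, 0.8, -0.8]
opening: 0.419
```

```bash
python3 -c "
from h import *
go(484.2,244.8,34,-4)
p,d=env.read_camera('wrist');save('w2',p)
p,d=env.read_camera('top');save('t2',cv2.resize(p[160:260,160:320],None,fx=5,fy=5))"
```

```text
t 4.95 pos [480.2 248.7 104.9] yaw -3.5 ry 0.009 | after turn txyz cm [ 0.43  7.09 -0.36] n 1.7 open 0.419 F [ 0.1  0.8 -0.8]
```

View pics/w2.png

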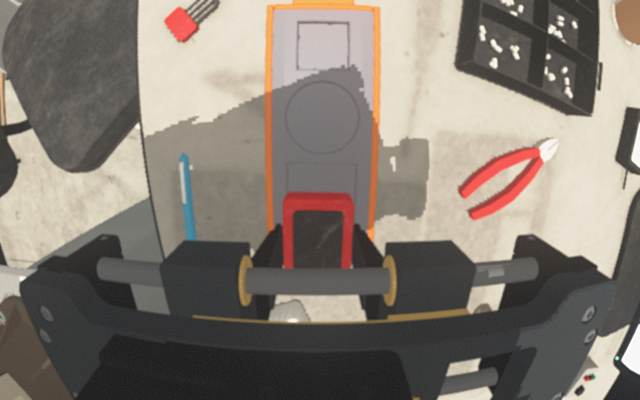

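View pics/t2.png

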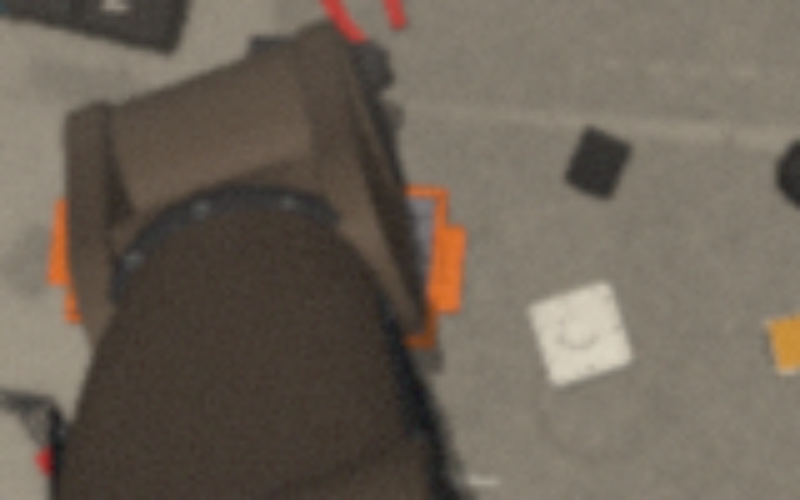

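```bash
python3 -c "
from h import *
for u,v in [(323,117),(323,46),(268,120),(376,120),(286,163),(357,163)]: print(pt('wrist',u,v,z=10).round(1))"
```

```text
[490.9 317.5  10. ]
[494.4 375.   10. ]
[447.2 318.4  10. ]
[533.  313.3  10. ]
[459.  282.6  10. ]
[516.1 279.2  10. ]
```

move_arm(rows=[{"tx": 0.45,"ty": 2.0,"tz": -0.38,"rx": 0,"ry": 0.008,"rz": 0,"grip": 0},{"tx": 0,"ty": 2.0,"tz": 0,"rx": 0,"ry": 0,"rz": 0,"grip": 0},{"tx": 0,"ty": 1.0,"tz": 0,"rx": 0,"ry": 0,"rz": 0,"grip": 0},{"tx": 0,"ty": 0.7,"tz": 0,"rx": 0,"ry": 0,"rz": 0,"grip": 0},{"tx": 0,"ty": 0.5,"tz": 0,"rx": 0,"ry": 0,"rz": 0,"grip": 0},{"tx": 0,"ty": 0.3,"tz": 0,"rx": 0,"ry": 0,"rz": 0,"grip": 0},{"tx": 0,"ty": 0,"tz": 0,"rx": 0,"ry": 0,"rz": 0,"grip": 0},{"tx": 0,"ty": 0,"tz": 0,"rx": 0,"ry": 0,"rz": 0,"grip": 0}])

```text
t: 5.72
eef_pos: [488.3, 240.8, 40.1]
tcp_rot: [-1.57, -0.001, -0.073]
ft_force: [-0.3, -0.0, -0.2]
opening: 0.419
```

```bash
python3 -c "
from h import *
go(484.7,244.5,33.7,-4)"
```

```text
t 5.72 pos [488.3 240.8  40.1] yaw -4.2 ry -0.003 | after turn txyz cm [-0.38  0.64  0.34] n 0.2 open 0.419 F [-0.3 -0.  -0.2]
```

move_arm(rows=[{"tx": -0.38,"ty": 0,"tz": 0.34,"rx": 0,"ry": 0,"rz": 0,"grip": 0},{"tx": 0,"ty": 0.2,"tz": 0,"rx": 0,"ry": 0,"rz": 0,"grip": 0},{"tx": 0,"ty": 0.2,"tz": 0,"rx": 0,"ry": 0,"rz": 0,"grip": 0},{"tx": 0,"ty": 0.1,"tz": 0,"rx": 0,"ry": 0,"rz": 0,"grip": 0},{"tx": 0,"ty": 0,"tz": 0,"rx": 0,"ry": 0,"rz": 0,"grip": 0},{"tx": 0,"ty": 0,"tz": 0,"rx": 0,"ry": 0,"rz": 0,"grip": 0}])

```text
t: 6.22
eef_pos: [484.5, 244.5, 34.6]
tcp_rot: [-1.571, 0.0, -0.073]
ft_force: [-0.2, -0.4, 0.2]
opening: 0.417
```

move_arm(rows=[{"tx": 0,"ty": 0.1,"tz": 0,"rx": 0,"ry": 0,"rz": 0,"grip": 0},{"tx": 0,"ty": 0,"tz": 0,"rx": 0,"ry": 0,"rz": 0,"grip": 0},{"tx": 0,"ty": 0,"tz": 0,"rx": 0,"ry": 0,"rz": 0,"grip": 0}])

```text
t: 6.47
eef_pos: [484.6, 244.5, 33.7]
tcp_rot: [-1.571, -0.0, -0.073]
ft_force: [-0.0, 0.7, 1.4]
opening: 0.417
```

move_arm(rows=[{"tx": 0,"ty": 0.05,"tz": 0,"rx": 0,"ry": 0,"rz": 0,"grip": 0},{"tx": 0,"ty": 0,"tz": 0,"rx": 0,"ry": 0,"rz": 0,"grip": 0}])

```text
t: 6.63
eef_pos: [484.6, 244.5, 33.7]
tcp_rot: [-1.57, -0.001, -0.073]
ft_force: [-2.0, -0.2, 7.6]
opening: 0.418
```

Contact at 7.6 N, at the height expected for the pocket floor. Releasing.

move_arm(rows=[{"tx": 0,"ty": 0,"tz": 0,"rx": 0,"ry": 0,"rz": 0,"grip": 50},{"tx": 0,"ty": 0,"tz": 0,"rx": 0,"ry": 0,"rz": 0,"grip": 60},{"tx": 0,"ty": 0,"tz": 0,"rx": 0,"ry": 0,"rz": 0,"grip": 65},{"tx": 0,"ty": 0,"tz": 0,"rx": 0,"ry": 0,"rz": 0,"grip": 65},{"tx": 0,"ty": -1,"tz": 0,"rx": 0,"ry": 0,"rz": 0,"grip": 65},{"tx": 0,"ty": -2,"tz": 0,"rx": 0,"ry": 0,"rz": 0,"grip": 65},{"tx": 0,"ty": -3,"tz": 0,"rx": 0,"ry": 0,"rz": 0,"grip": 65},{"tx": 0,"ty": -3,"tz": 0,"rx": 0,"ry": 0,"rz": 0,"grip": 65},{"tx": 0,"ty": 0,"tz": 0,"rx": 0,"ry": 0,"rz": 0,"grip": 65},{"tx": 0,"ty": 0,"tz": 0,"rx": 0,"ry": 0,"rz": 0,"grip": 65}])

```text
t: 7.47
eef_pos: [485.0, 244.7, 125.0]
tcp_rot: [-1.569, -0.003, -0.073]
ft_force: [-0.2, -0.1, -0.7]
opening: 0.647
```

```bash
python3 -c "
from h import *
go(530.9,-10.3,120,-4)
p,d=env.read_camera('wrist');save('w3',p)"
```

```text
t 7.47 pos [485.  244.7 125. ] yaw -4.2 ry -0.003 | after turn txyz cm [  6.36   0.5  -25.12] n 6.2 open 0.647 F [-0.2 -0.1 -0.7]
```

View pics/w3.png

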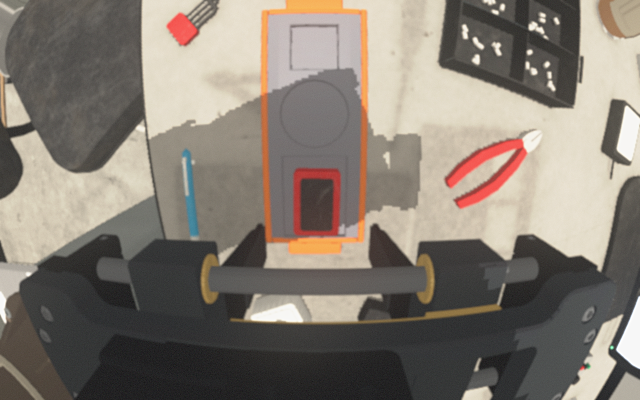

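move_arm(rows=[{"tx": 0.91,"ty": 0.1,"tz": -3.59,"rx": 0,"ry": 0,"rz": 0,"grip": 65},{"tx": 0.91,"ty": 0.1,"tz": -3.59,"rx": 0,"ry": 0,"rz": 0,"grip": 65},{"tx": 0.91,"ty": 0.1,"tz": -3.59,"rx": 0,"ry": 0,"rz": 0,"grip": 65},{"tx": 0.91,"ty": 0.1,"tz": -3.59,"rx": 0,"ry": 0,"rz": 0,"grip": 65},{"tx": 0.91,"ty": 0,"tz": -3.59,"rx": 0,"ry": 0,"rz": 0,"grip": 65},{"tx": 0.91,"ty": 0,"tz": -3.59,"rx": 0,"ry": 0,"rz": 0,"grip": 65},{"tx": 0.91,"ty": 0,"tz": -3.59,"rx": 0,"ry": 0,"rz": 0,"grip": 65},{"tx": 0,"ty": 0,"tz": 0,"rx": 0,"ry": 0,"rz": 0,"grip": 65},{"tx": 0,"ty": 0,"tz": 0,"rx": 0,"ry": 0,"rz": 0,"grip": 65}])

```text
t: 8.27
eef_pos: [529.2, -12.4, 117.9]
tcp_rot: [-1.571, 0.002, -0.076]
ft_force: [0.3, 0.4, 0.1]
opening: 0.652
```

```bash
python3 -c "
from h import *
go(530.9,-10.3,29,-4)
p,d=env.read_camera('wrist');save('w4',p)"
```

```text
t 8.27 pos [529.2 -12.4 117.9] yaw -4.4 ry -0.007 | after turn txyz cm [0.15 8.89 0.22] n 2.1 open 0.652 F [0.3 0.4 0.1]
```

View pics/w4.png

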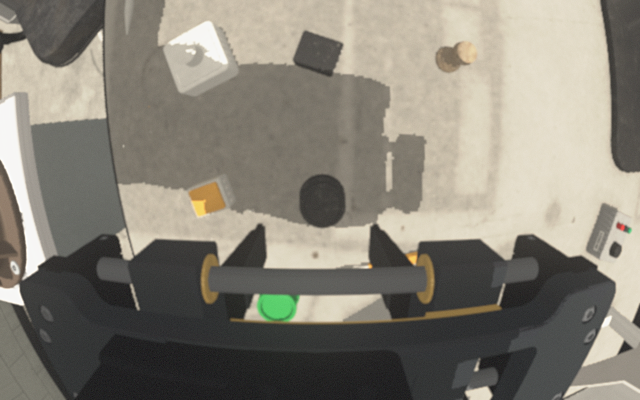

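The black loupe is at (322,202), centred between the jaws. Going down to z 29.

move_arm(rows=[{"tx": 0.15,"ty": 3.0,"tz": 0.2,"rx": 0,"ry": 0,"rz": 0,"grip": 65},{"tx": 0,"ty": 2.5,"tz": 0,"rx": 0,"ry": 0,"rz": 0,"grip": 65},{"tx": 0,"ty": 2.0,"tz": 0,"rx": 0,"ry": 0,"rz": 0,"grip": 65},{"tx": 0,"ty": 1.0,"tz": 0,"rx": 0,"ry": 0,"rz": 0,"grip": 65},{"tx": 0,"ty": 0.4,"tz": 0,"rx": 0,"ry": 0,"rz": 0,"grip": 65},{"tx": 0,"ty": 0,"tz": 0,"rx": 0,"ry": 0,"rz": 0,"grip": 65},{"tx": 0,"ty": 0,"tz": 0,"rx": 0,"ry": 0,"rz": 0,"grip": 50},{"tx": 0,"ty": 0,"tz": 0,"rx": 0,"ry": 0,"rz": 0,"grip": 30},{"tx": 0,"ty": 0,"tz": 0,"rx": 0,"ry": 0,"rz": 0,"grip": 15},{"tx": 0,"ty": 0,"tz": 0,"rx": 0,"ry": 0,"rz": 0,"grip": 0}])

```text
t: 9.15
eef_pos: [531.7, -8.9, 30.9]
tcp_rot: [-1.571, -0.001, -0.073]
ft_force: [0.2, -0.4, 0.1]
opening: 0.423
```

move_arm(rows=[{"tx": 0,"ty": 0,"tz": 0,"rx": 0,"ry": 0,"rz": 0,"grip": 0},{"tx": 0,"ty": 0,"tz": 0,"rx": 0,"ry": 0,"rz": 0,"grip": 0},{"tx": 0,"ty": 0,"tz": 0,"rx": 0,"ry": 0,"rz": 0,"grip": 0}])

```text
t: 9.4
eef_pos: [531.7, -8.9, 30.8]
tcp_rot: [-1.571, -0.001, -0.073]
ft_force: [-1.0, 0.8, 7.1]
opening: 0.4
```

move_arm(rows=[{"tx": 0,"ty": -1,"tz": 0,"rx": 0,"ry": 0,"rz": 0,"grip": 0},{"tx": 0,"ty": -2,"tz": 0,"rx": 0,"ry": 0,"rz": 0,"grip": 0},{"tx": 0,"ty": -2,"tz": 0,"rx": 0,"ry": 0,"rz": 0,"grip": 0},{"tx": 0,"ty": -2,"tz": 0,"rx": 0,"ry": 0,"rz": 0,"grip": 0},{"tx": 0,"ty": -1.5,"tz": 0,"rx": 0,"ry": 0,"rz": 0,"grip": 0},{"tx": 0,"ty": 0,"tz": 0,"rx": 0,"ry": 0,"rz": 0,"grip": 0},{"tx": 0,"ty": 0,"tz": 0,"rx": 0,"ry": 0,"rz": 0,"grip": 0}])

```text
t: 9.98
eef_pos: [531.4, -8.9, 115.9]
tcp_rot: [-1.571, -0.002, -0.073]
ft_force: [-1.1, -0.6, -1.2]
opening: 0.398
```

```bash
python3 -c "
from h import *
go(490,319,100,-4)
p,d=env.read_camera('wrist');save('w5',p)
p,d=env.read_camera('scene');save('s5',p)"
```

```text
t 9.98 pos [531.4  -8.9 115.9] yaw -4.2 ry -0.003 | after turn txyz cm [-6.42  1.59 32.42] n 7.9 open 0.398 F [-1.1 -0.6 -1.2]
```

View pics/w5.png

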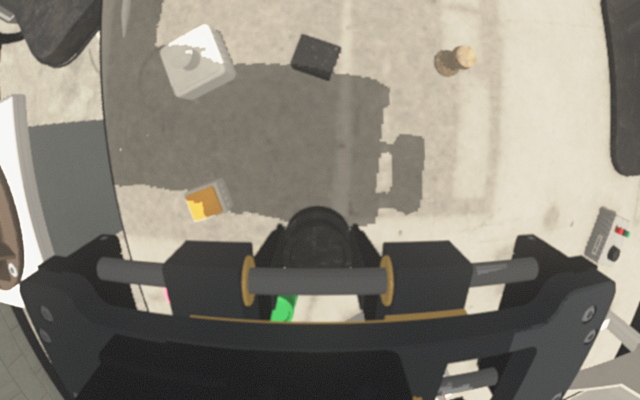

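View pics/s5.png

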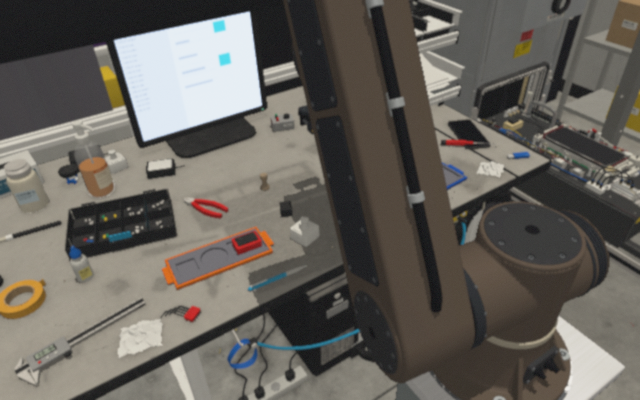

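The loupe is held upright between the fingers at (315,235). The scene view shows the pad flat in its pocket at (247,241).

move_arm(rows=[{"tx": -0.71,"ty": 0.1,"tz": 3.6,"rx": 0,"ry": 0,"rz": 0,"grip": 0},{"tx": -0.71,"ty": 0.1,"tz": 3.6,"rx": 0,"ry": 0,"rz": 0,"grip": 0},{"tx": -0.71,"ty": 0.1,"tz": 3.6,"rx": 0,"ry": 0,"rz": 0,"grip": 0},{"tx": -0.71,"ty": 0.1,"tz": 3.6,"rx": 0,"ry": 0,"rz": 0,"grip": 0},{"tx": -0.71,"ty": 0.1,"tz": 3.6,"rx": 0,"ry": 0,"rz": 0,"grip": 0},{"tx": -0.71,"ty": 0.1,"tz": 3.6,"rx": 0,"ry": 0,"rz": 0,"grip": 0},{"tx": -0.71,"ty": 0.1,"tz": 3.6,"rx": 0,"ry": 0,"rz": 0,"grip": 0},{"tx": -0.71,"ty": 0.1,"tz": 3.6,"rx": 0,"ry": 0,"rz": 0,"grip": 0},{"tx": -0.71,"ty": 0.1,"tz": 3.6,"rx": 0,"ry": 0,"rz": 0,"grip": 0}])

```text
t: 10.83
eef_pos: [490.2, 320.5, 104.8]
tcp_rot: [-1.572, 0.002, -0.073]
ft_force: [1.1, 1.3, -0.6]
opening: 0.4
```

move_arm(rows=[{"tx": 0,"ty": 2,"tz": 0,"rx": 0,"ry": 0,"rz": 0,"grip": 0},{"tx": 0,"ty": 2,"tz": 0,"rx": 0,"ry": 0,"rz": 0,"grip": 0},{"tx": 0,"ty": 1,"tz": 0,"rx": 0,"ry": 0,"rz": 0,"grip": 0},{"tx": 0,"ty": 0.5,"tz": 0,"rx": 0,"ry": 0,"rz": 0,"grip": 0},{"tx": 0,"ty": 0,"tz": 0,"rx": 0,"ry": 0,"rz": 0,"grip": 0},{"tx": 0,"ty": 0,"tz": 0,"rx": 0,"ry": 0,"rz": 0,"grip": 0},{"tx": 0,"ty": 0,"tz": 0,"rx": 0,"ry": 0,"rz": 0,"grip": 0}])

```text
t: 11.42
eef_pos: [491.7, 318.7, 51.9]
tcp_rot: [-1.57, -0.001, -0.074]
ft_force: [0.4, -0.3, 0.0]
opening: 0.395
```

```bash
python3 -c "
from h import *
go(490,319,34.8,-4)
p,d=env.read_camera('wrist');save('w6',p)"
```

```text
t 11.42 pos [491.7 318.7  51.9] yaw -4.2 ry -0.004 | after turn txyz cm [-0.17  1.71  0.02] n 0.4 open 0.395 F [ 0.4 -0.3  0. ]
```

View pics/w6.png

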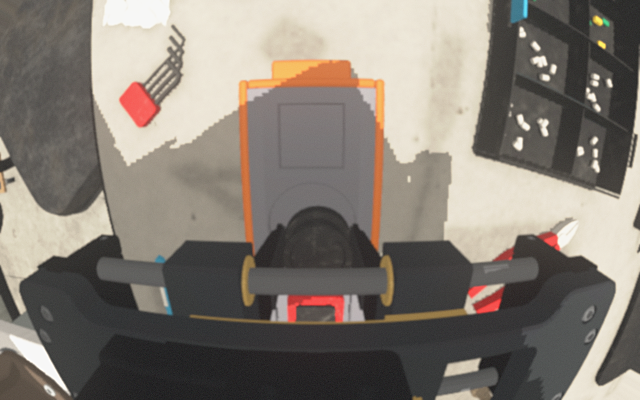

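move_arm(rows=[{"tx": -0.17,"ty": 0.7,"tz": 0,"rx": 0,"ry": 0,"rz": 0,"grip": 0},{"tx": 0,"ty": 0.5,"tz": 0,"rx": 0,"ry": 0,"rz": 0,"grip": 0},{"tx": 0,"ty": 0.2,"tz": 0,"rx": 0,"ry": 0,"rz": 0,"grip": 0},{"tx": 0,"ty": 0.1,"tz": 0,"rx": 0,"ry": 0,"rz": 0,"grip": 0},{"tx": 0,"ty": 0,"tz": 0,"rx": 0,"ry": 0,"rz": 0,"grip": 0},{"tx": 0,"ty": 0,"tz": 0,"rx": 0,"ry": 0,"rz": 0,"grip": 0}])

```text
t: 11.97
eef_pos: [489.5, 319.1, 36.1]
tcp_rot: [-1.571, 0.0, -0.073]
ft_force: [-0.3, 0.5, 0.3]
opening: 0.397
```

move_arm(rows=[{"tx": 0,"ty": 0.1,"tz": 0,"rx": 0,"ry": 0,"rz": 0,"grip": 0},{"tx": 0,"ty": 0,"tz": 0,"rx": 0,"ry": 0,"rz": 0,"grip": 0},{"tx": 0,"ty": 0,"tz": 0,"rx": 0,"ry": 0,"rz": 0,"grip": 0}])

```text
t: 12.22
eef_pos: [489.5, 319.1, 35.2]
tcp_rot: [-1.571, -0.0, -0.073]
ft_force: [0.5, 0.6, 0.1]
opening: 0.394
```

move_arm(rows=[{"tx": 0,"ty": 0.05,"tz": 0,"rx": 0,"ry": 0,"rz": 0,"grip": 0},{"tx": 0,"ty": 0,"tz": 0,"rx": 0,"ry": 0,"rz": 0,"grip": 0}])

```text
t: 12.38
eef_pos: [489.6, 319.1, 34.9]
tcp_rot: [-1.571, -0.0, -0.073]
ft_force: [-0.8, -0.4, 2.3]
opening: 0.4
```

move_arm(rows=[{"tx": 0,"ty": 0.05,"tz": 0,"rx": 0,"ry": 0,"rz": 0,"grip": 0},{"tx": 0,"ty": 0,"tz": 0,"rx": 0,"ry": 0,"rz": 0,"grip": 0}])

```text
t: 12.55
eef_pos: [489.6, 319.1, 34.8]
tcp_rot: [-1.57, -0.0, -0.073]
ft_force: [-1.9, -1.4, 9.1]
opening: 0.396
```

Contact at 34.8, as predicted. Releasing, then on to the stamp.

move_arm(rows=[{"tx": 0,"ty": 0,"tz": 0,"rx": 0,"ry": 0,"rz": 0,"grip": 45},{"tx": 0,"ty": 0,"tz": 0,"rx": 0,"ry": 0,"rz": 0,"grip": 55},{"tx": 0,"ty": 0,"tz": 0,"rx": 0,"ry": 0,"rz": 0,"grip": 60},{"tx": 0,"ty": 0,"tz": 0,"rx": 0,"ry": 0,"rz": 0,"grip": 60},{"tx": 0,"ty": -1,"tz": 0,"rx": 0,"ry": 0,"rz": 0,"grip": 60},{"tx": 0,"ty": -2.5,"tz": 0,"rx": 0,"ry": 0,"rz": 0,"grip": 60},{"tx": 0,"ty": -3,"tz": 0,"rx": 0,"ry": 0,"rz": 0,"grip": 60},{"tx": 0,"ty": -3,"tz": 0,"rx": 0,"ry": 0,"rz": 0,"grip": 60},{"tx": 0,"ty": 0,"tz": 0,"rx": 0,"ry": 0,"rz": 0,"grip": 60},{"tx": 0,"ty": 0,"tz": 0,"rx": 0,"ry": 0,"rz": 0,"grip": 60}])

```text
t: 13.38
eef_pos: [490.0, 319.3, 131.3]
tcp_rot: [-1.569, -0.003, -0.073]
ft_force: [-0.5, 0.8, -1.1]
opening: 0.601
```

```bash
python3 -c "
from h import *
go(655.2,107,130,-4)
p,d=env.read_camera('wrist');save('w7',p)"
```

```text
t 13.38 pos [490.  319.3 131.3] yaw -4.2 ry -0.003 | after turn txyz cm [ 17.96   0.13 -20.03] n 6.5 open 0.601 F [-0.5  0.8 -1.1]
```

View pics/w7.png

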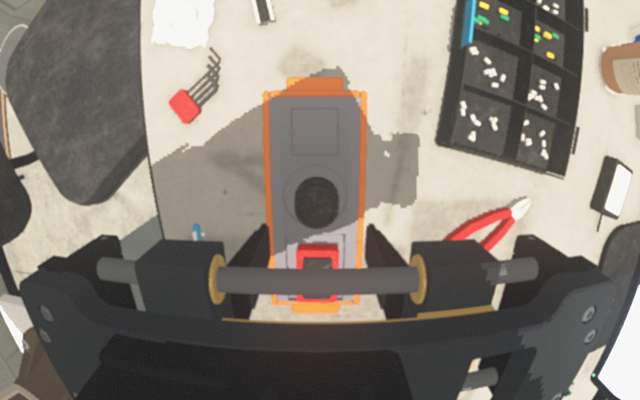

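Loupe stands in its round pocket at (317,203). Next, the stamp.

move_arm(rows=[{"tx": 2.24,"ty": 0,"tz": -2.5,"rx": 0,"ry": 0,"rz": 0,"grip": 50},{"tx": 2.24,"ty": 0,"tz": -2.5,"rx": 0,"ry": 0,"rz": 0,"grip": 50},{"tx": 2.24,"ty": 0,"tz": -2.5,"rx": 0,"ry": 0,"rz": 0,"grip": 50},{"tx": 2.24,"ty": 0,"tz": -2.5,"rx": 0,"ry": 0,"rz": 0,"grip": 50},{"tx": 2.24,"ty": 0,"tz": -2.5,"rx": 0,"ry": 0,"rz": 0,"grip": 50},{"tx": 2.24,"ty": 0,"tz": -2.5,"rx": 0,"ry": 0,"rz": 0,"grip": 50},{"tx": 2.24,"ty": 0,"tz": -2.5,"rx": 0,"ry": 0,"rz": 0,"grip": 50},{"tx": 2.24,"ty": 0,"tz": -2.5,"rx": 0,"ry": 0,"rz": 0,"grip": 50},{"tx": 0,"ty": 0,"tz": 0,"rx": 0,"ry": 0,"rz": 0,"grip": 50},{"tx": 0,"ty": 0,"tz": 0,"rx": 0,"ry": 0,"rz": 0,"grip": 50}])

```text
t: 14.27
eef_pos: [653.6, 105.0, 127.4]
tcp_rot: [-1.571, 0.002, -0.076]
ft_force: [-1.1, 1.1, -0.5]
opening: 0.498
```

```bash
python3 -c "
from h import *
go(655.2,107,40,-4)
p,d=env.read_camera('wrist');save('w8',p);save('w8c',cv2.resize(p[130:250,220:420],None,fx=4,fy=4))
print(d[200,300:340:5],d[210,320])"
```

```text
t 14.27 pos [653.6 105.  127.4] yaw -4.3 ry -0.006 | after turn txyz cm [0.14 8.74 0.21] n 2.1 open 0.498 F [-1.1  1.1 -0.5]
[288.27252 289.76685 244.45168 243.81252 242.6356  244.63626 244.80666
 287.63806] 246.32964
```

View pics/w8c.png

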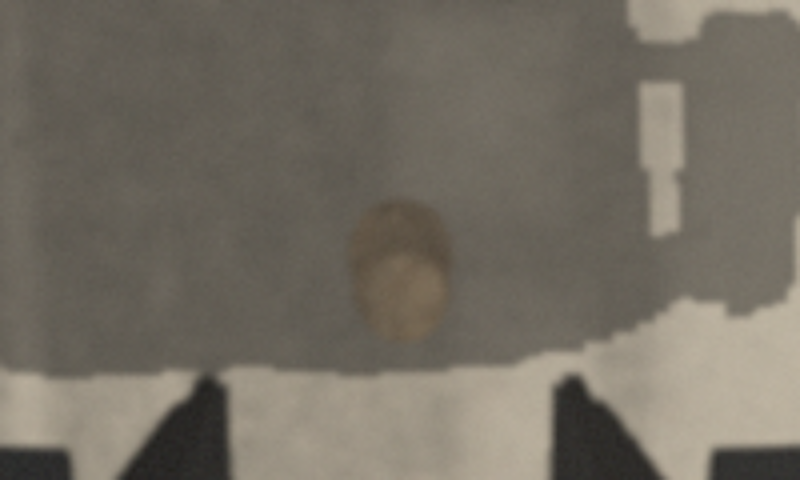

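```bash
python3 -c "
from h import *
print(pt('wrist',321.2,204.5,z=45))
go(655.2,107,40,-4)"
```

```text
[654.87191639 109.9261501   45.        ]
t 14.32 pos [653.  106.1 127.7] yaw -4.3 ry -0.004 | after turn txyz cm [0.22 8.77 0.1 ] n 2.1 open 0.502 F [ 0.9 -0.1  0.4]
```

move_arm(rows=[{"tx": 0.2,"ty": 3.0,"tz": 0.2,"rx": 0,"ry": 0,"rz": 0,"grip": 50},{"tx": 0,"ty": 2.5,"tz": 0,"rx": 0,"ry": 0,"rz": 0,"grip": 50},{"tx": 0,"ty": 2.0,"tz": 0,"rx": 0,"ry": 0,"rz": 0,"grip": 50},{"tx": 0,"ty": 0.8,"tz": 0,"rx": 0,"ry": 0,"rz": 0,"grip": 50},{"tx": 0,"ty": 0.3,"tz": 0,"rx": 0,"ry": 0,"rz": 0,"grip": 50},{"tx": 0,"ty": 0,"tz": 0,"rx": 0,"ry": 0,"rz": 0,"grip": 50},{"tx": 0,"ty": 0,"tz": 0,"rx": 0,"ry": 0,"rz": 0,"grip": 40},{"tx": 0,"ty": 0,"tz": 0,"rx": 0,"ry": 0,"rz": 0,"grip": 30},{"tx": 0,"ty": 0,"tz": 0,"rx": 0,"ry": 0,"rz": 0,"grip": 20},{"tx": 0,"ty": 0,"tz": 0,"rx": 0,"ry": 0,"rz": 0,"grip": 10}])

```text
t: 15.15
eef_pos: [656.1, 108.4, 44.0]
tcp_rot: [-1.571, -0.001, -0.073]
ft_force: [-0.1, -0.0, 0.1]
opening: 0.275
```

move_arm(rows=[{"tx": 0,"ty": 0,"tz": 0,"rx": 0,"ry": 0,"rz": 0,"grip": 0},{"tx": 0,"ty": 0,"tz": 0,"rx": 0,"ry": 0,"rz": 0,"grip": 0},{"tx": 0,"ty": 0,"tz": 0,"rx": 0,"ry": 0,"rz": 0,"grip": 0},{"tx": 0,"ty": 0,"tz": 0,"rx": 0,"ry": 0,"rz": 0,"grip": 0}])

```text
t: 15.48
eef_pos: [656.0, 108.4, 43.6]
tcp_rot: [-1.571, -0.001, -0.073]
ft_force: [-2.0, -0.4, 5.6]
opening: 0.181
```

move_arm(rows=[{"tx": 0,"ty": -1,"tz": 0,"rx": 0,"ry": 0,"rz": 0,"grip": 0},{"tx": 0,"ty": -2,"tz": 0,"rx": 0,"ry": 0,"rz": 0,"grip": 0},{"tx": 0,"ty": -2,"tz": 0,"rx": 0,"ry": 0,"rz": 0,"grip": 0},{"tx": 0,"ty": -2,"tz": 0,"rx": 0,"ry": 0,"rz": 0,"grip": 0},{"tx": 0,"ty": -1,"tz": 0,"rx": 0,"ry": 0,"rz": 0,"grip": 0},{"tx": 0,"ty": 0,"tz": 0,"rx": 0,"ry": 0,"rz": 0,"grip": 0},{"tx": 0,"ty": 0,"tz": 0,"rx": 0,"ry": 0,"rz": 0,"grip": 0}])

```text
t: 16.07
eef_pos: [655.7, 108.3, 123.1]
tcp_rot: [-1.571, -0.0, -0.073]
ft_force: [-0.3, -0.7, 0.2]
opening: 0.183
```

```bash
python3 -c "
from h import *
go(493.8,376.8,110,-4)
p,d=env.read_camera('wrist');save('w9',p)"
```

```text
t 16.07 pos [655.7 108.3 123.1] yaw -4.2 ry -0.003 | after turn txyz cm [-18.02   1.31  25.65] n 7.5 open 0.183 F [-0.3 -0.7  0.2]
```

View pics/w9.png

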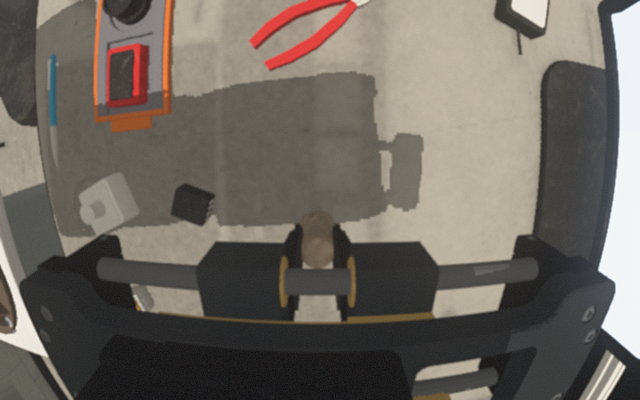

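move_arm(rows=[{"tx": -2.0,"ty": 0.1,"tz": 2.85,"rx": 0,"ry": 0,"rz": 0,"grip": 0},{"tx": -2.0,"ty": 0.1,"tz": 2.85,"rx": 0,"ry": 0,"rz": 0,"grip": 0},{"tx": -2.0,"ty": 0.1,"tz": 2.85,"rx": 0,"ry": 0,"rz": 0,"grip": 0},{"tx": -2.0,"ty": 0.1,"tz": 2.85,"rx": 0,"ry": 0,"rz": 0,"grip": 0},{"tx": -2.0,"ty": 0.1,"tz": 2.85,"rx": 0,"ry": 0,"rz": 0,"grip": 0},{"tx": -2.0,"ty": 0.1,"tz": 2.85,"rx": 0,"ry": 0,"rz": 0,"grip": 0},{"tx": -2.0,"ty": 0.1,"tz": 2.85,"rx": 0,"ry": 0,"rz": 0,"grip": 0},{"tx": -2.0,"ty": 0.1,"tz": 2.85,"rx": 0,"ry": 0,"rz": 0,"grip": 0},{"tx": -2.0,"ty": 0.1,"tz": 2.85,"rx": 0,"ry": 0,"rz": 0,"grip": 0}])

```text
t: 16.87
eef_pos: [493.4, 378.3, 112.6]
tcp_rot: [-1.572, 0.002, -0.073]
ft_force: [0.5, 1.4, 0.4]
opening: 0.183
```

move_arm(rows=[{"tx": 0,"ty": 2,"tz": 0,"rx": 0,"ry": 0,"rz": 0,"grip": 0},{"tx": 0,"ty": 1.5,"tz": 0,"rx": 0,"ry": 0,"rz": 0,"grip": 0},{"tx": 0,"ty": 0.5,"tz": 0,"rx": 0,"ry": 0,"rz": 0,"grip": 0},{"tx": 0,"ty": 0,"tz": 0,"rx": 0,"ry": 0,"rz": 0,"grip": 0},{"tx": 0,"ty": 0,"tz": 0,"rx": 0,"ry": 0,"rz": 0,"grip": 0},{"tx": 0,"ty": 0,"tz": 0,"rx": 0,"ry": 0,"rz": 0,"grip": 0}])

```text
t: 17.37
eef_pos: [495.4, 377.1, 74.6]
tcp_rot: [-1.57, -0.0, -0.074]
ft_force: [-0.3, -0.4, -0.2]
opening: 0.182
```

```bash
python3 -c "
from h import *
go(493.8,376.8,47.6,-4)
p,d=env.read_camera('wrist');save('w10',p)"
```

```text
t 17.37 pos [495.4 377.1  74.6] yaw -4.2 ry -0.004 | after turn txyz cm [-0.16  2.7  -0.04] n 0.6 open 0.182 F [-0.3 -0.4 -0.2]
```

View pics/w10.png

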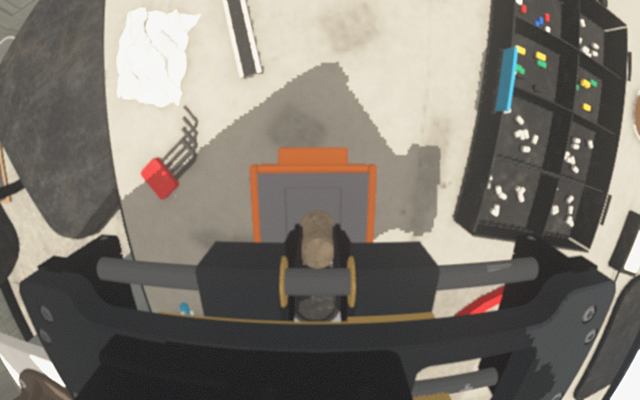

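move_arm(rows=[{"tx": -0.16,"ty": 1.0,"tz": 0,"rx": 0,"ry": 0,"rz": 0,"grip": 0},{"tx": 0,"ty": 0.8,"tz": 0,"rx": 0,"ry": 0,"rz": 0,"grip": 0},{"tx": 0,"ty": 0.4,"tz": 0,"rx": 0,"ry": 0,"rz": 0,"grip": 0},{"tx": 0,"ty": 0.2,"tz": 0,"rx": 0,"ry": 0,"rz": 0,"grip": 0},{"tx": 0,"ty": 0.1,"tz": 0,"rx": 0,"ry": 0,"rz": 0,"grip": 0},{"tx": 0,"ty": 0,"tz": 0,"rx": 0,"ry": 0,"rz": 0,"grip": 0},{"tx": 0,"ty": 0,"tz": 0,"rx": 0,"ry": 0,"rz": 0,"grip": 0}])

```text
t: 18.0
eef_pos: [493.5, 377.5, 49.3]
tcp_rot: [-1.571, -0.0, -0.073]
ft_force: [-1.5, -0.1, -1.0]
opening: 0.178
```

move_arm(rows=[{"tx": 0,"ty": 0.08,"tz": 0,"rx": 0,"ry": 0,"rz": 0,"grip": 0},{"tx": 0,"ty": 0,"tz": 0,"rx": 0,"ry": 0,"rz": 0,"grip": 0},{"tx": 0,"ty": 0,"tz": 0,"rx": 0,"ry": 0,"rz": 0,"grip": 0}])

```text
t: 18.25
eef_pos: [493.4, 377.5, 48.5]
tcp_rot: [-1.571, -0.0, -0.073]
ft_force: [0.5, 0.2, -0.9]
opening: 0.178
```

move_arm(rows=[{"tx": 0,"ty": 0.08,"tz": 0,"rx": 0,"ry": 0,"rz": 0,"grip": 0},{"tx": 0,"ty": 0,"tz": 0,"rx": 0,"ry": 0,"rz": 0,"grip": 0},{"tx": 0,"ty": 0,"tz": 0,"rx": 0,"ry": 0,"rz": 0,"grip": 0}])

```text
t: 18.5
eef_pos: [493.4, 377.5, 47.7]
tcp_rot: [-1.571, -0.0, -0.073]
ft_force: [-0.6, 0.4, 1.2]
opening: 0.184
```

move_arm(rows=[{"tx": 0,"ty": 0.06,"tz": 0,"rx": 0,"ry": 0,"rz": 0,"grip": 0},{"tx": 0,"ty": 0,"tz": 0,"rx": 0,"ry": 0,"rz": 0,"grip": 0}])

```text
t: 18.67
eef_pos: [493.5, 377.6, 47.6]
tcp_rot: [-1.57, -0.001, -0.073]
ft_force: [-1.7, -1.5, 6.8]
opening: 0.183
```

move_arm(rows=[{"tx": 0,"ty": 0,"tz": 0,"rx": 0,"ry": 0,"rz": 0,"grip": 25},{"tx": 0,"ty": 0,"tz": 0,"rx": 0,"ry": 0,"rz": 0,"grip": 35},{"tx": 0,"ty": 0,"tz": 0,"rx": 0,"ry": 0,"rz": 0,"grip": 45},{"tx": 0,"ty": 0,"tz": 0,"rx": 0,"ry": 0,"rz": 0,"grip": 45},{"tx": 0,"ty": -1,"tz": 0,"rx": 0,"ry": 0,"rz": 0,"grip": 45},{"tx": 0,"ty": -2.5,"tz": 0,"rx": 0,"ry": 0,"rz": 0,"grip": 45},{"tx": 0,"ty": -3,"tz": 0,"rx": 0,"ry": -0.1,"rz": 0,"grip": 60},{"tx": 0,"ty": -2.5,"tz": 0,"rx": 0,"ry": -0.12,"rz": 0,"grip": 75},{"tx": 0,"ty": 0,"tz": 0,"rx": 0,"ry": -0.12,"rz": 0,"grip": 75},{"tx": 0,"ty": 0,"tz": 0,"rx": 0,"ry": -0.025,"rz": 0,"grip": 75}])

```text
t: 19.5
eef_pos: [493.8, 377.7, 139.2]
tcp_rot: [-1.57, -0.003, 0.298]
ft_force: [-0.3, 0.1, -0.1]
opening: 0.675
```

```bash
python3 -c "
from h import *
go(441.7,120,150,16.7)
p,d=env.read_camera('wrist');save('w11',p)"
```

```text
t 19.5 pos [493.8 377.7 139.2] yaw 17.1 ry 0.006 | after turn txyz cm [-12.4   -1.08 -23.19] n 6.3 open 0.675 F [-0.3  0.1 -0.1]
```

View pics/w11.png

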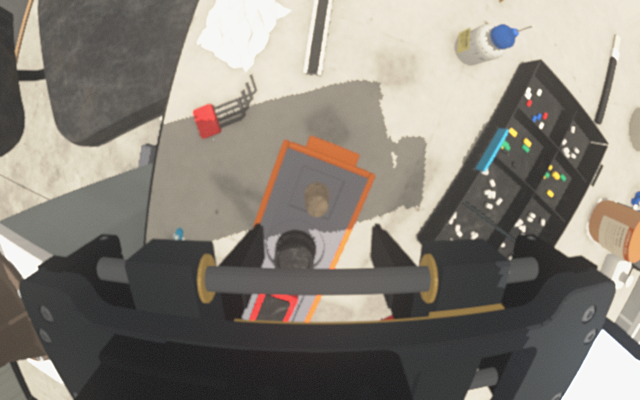

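Stamp stands in its pocket at (316,200). Next, the pod.

move_arm(rows=[{"tx": -1.77,"ty": -0.15,"tz": -3.31,"rx": 0,"ry": 0,"rz": 0,"grip": 75},{"tx": -1.77,"ty": -0.15,"tz": -3.31,"rx": 0,"ry": 0,"rz": 0,"grip": 75},{"tx": -1.77,"ty": -0.15,"tz": -3.31,"rx": 0,"ry": 0,"rz": 0,"grip": 75},{"tx": -1.77,"ty": -0.15,"tz": -3.31,"rx": 0,"ry": 0,"rz": 0,"grip": 75},{"tx": -1.77,"ty": -0.15,"tz": -3.31,"rx": 0,"ry": 0,"rz": 0,"grip": 75},{"tx": -1.77,"ty": -0.15,"tz": -3.31,"rx": 0,"ry": 0,"rz": 0,"grip": 75},{"tx": -1.77,"ty": -0.15,"tz": -3.31,"rx": 0,"ry": 0,"rz": 0,"grip": 75},{"tx": 0,"ty": 0,"tz": 0,"rx": 0,"ry": 0,"rz": 0,"grip": 75},{"tx": 0,"ty": 0,"tz": 0,"rx": 0,"ry": 0,"rz": 0,"grip": 75},{"tx": 0,"ty": 0,"tz": 0,"rx": 0,"ry": 0,"rz": 0,"grip": 75}])

```text
t: 20.38
eef_pos: [441.5, 119.9, 147.2]
tcp_rot: [-1.571, 0.0, 0.289]
ft_force: [-0.7, -0.0, 0.1]
opening: 0.75
```

```bash
python3 -c "
from h import *
p,d=env.read_camera('wrist');save('w12',p);save('w12c',cv2.resize(p[130:250,220:420],None,fx=4,fy=4))
go(441.7,120,29,16.7)"
```

```text
t 20.43 pos [441.5 120.4 147.1] yaw 16.6 ry -0.001 | after turn txyz cm [ 0.   11.81 -0.04] n 2.8 open 0.751 F [-0.5 -0.5 -0.5]
```

View pics/w12c.png

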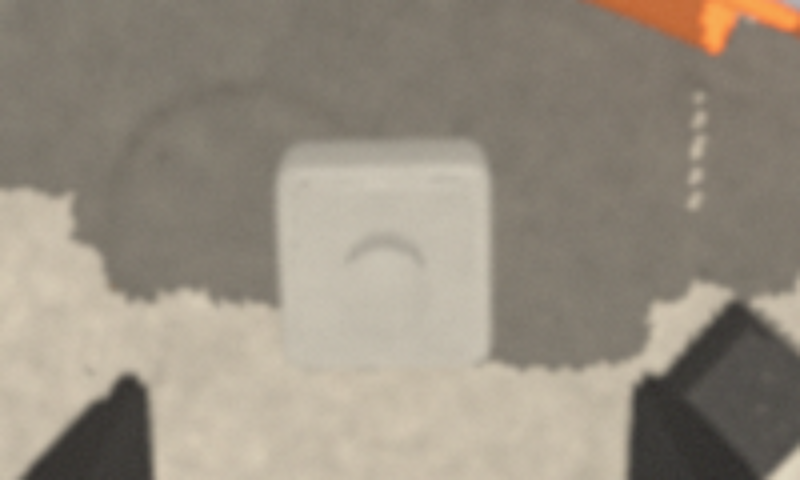

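```bash
python3 -c "
from h import *
print(pt('wrist',316.3,197,z=30))"
```

```text
[438.7530165  121.24613544  30.        ]
```

move_arm(rows=[{"tx": 0,"ty": 3.5,"tz": 0,"rx": 0,"ry": 0,"rz": 0,"grip": 75},{"tx": 0,"ty": 3.5,"tz": 0,"rx": 0,"ry": 0,"rz": 0,"grip": 75},{"tx": 0,"ty": 2.5,"tz": 0,"rx": 0,"ry": 0,"rz": 0,"grip": 75},{"tx": 0,"ty": 1.5,"tz": 0,"rx": 0,"ry": 0,"rz": 0,"grip": 75},{"tx": 0,"ty": 0.6,"tz": 0,"rx": 0,"ry": 0,"rz": 0,"grip": 75},{"tx": 0,"ty": 0,"tz": 0,"rx": 0,"ry": 0,"rz": 0,"grip": 75},{"tx": 0,"ty": 0,"tz": 0,"rx": 0,"ry": 0,"rz": 0,"grip": 65},{"tx": 0,"ty": 0,"tz": 0,"rx": 0,"ry": 0,"rz": 0,"grip": 50},{"tx": 0,"ty": 0,"tz": 0,"rx": 0,"ry": 0,"rz": 0,"grip": 30},{"tx": 0,"ty": 0,"tz": 0,"rx": 0,"ry": 0,"rz": 0,"grip": 10}])

```text
t: 21.27
eef_pos: [441.7, 120.0, 32.3]
tcp_rot: [-1.571, -0.001, 0.292]
ft_force: [0.2, -0.1, 1.7]
opening: 0.528
```

move_arm(rows=[{"tx": 0,"ty": 0,"tz": 0,"rx": 0,"ry": 0,"rz": 0,"grip": 0},{"tx": 0,"ty": 0,"tz": 0,"rx": 0,"ry": 0,"rz": 0,"grip": 0},{"tx": 0,"ty": 0,"tz": 0,"rx": 0,"ry": 0,"rz": 0,"grip": 0}])

```text
t: 21.52
eef_pos: [441.7, 120.0, 32.3]
tcp_rot: [-1.571, -0.001, 0.292]
ft_force: [-1.0, 1.8, 7.9]
opening: 0.524
```

move_arm(rows=[{"tx": 0,"ty": -1,"tz": 0,"rx": 0,"ry": 0,"rz": 0,"grip": 0},{"tx": 0,"ty": -2,"tz": 0,"rx": 0,"ry": 0,"rz": 0,"grip": 0},{"tx": 0,"ty": -2.5,"tz": 0,"rx": 0,"ry": 0.06,"rz": 0,"grip": 0},{"tx": 0,"ty": -2.5,"tz": 0,"rx": 0,"ry": 0.09,"rz": 0,"grip": 0},{"tx": 0,"ty": -1.5,"tz": 0,"rx": 0,"ry": 0.084,"rz": 0,"grip": 0},{"tx": 0,"ty": 0,"tz": 0,"rx": 0,"ry": 0,"rz": 0,"grip": 0},{"tx": 0,"ty": 0,"tz": 0,"rx": 0,"ry": 0,"rz": 0,"grip": 0}])

```text
t: 22.1
eef_pos: [441.6, 119.8, 127.1]
tcp_rot: [-1.571, -0.002, 0.06]
ft_force: [-0.6, -0.2, -1.2]
opening: 0.526
```

```bash
python3 -c "
from h import *
go(432.3,-294.5,110,3.3)
p,d=env.read_camera('wrist');save('w13',p)"
```

```text
t 22.1 pos [441.6 119.8 127.1] yaw 3.4 ry 0.002 | after turn txyz cm [ -3.31   1.71 -41.31] n 9.9 open 0.526 F [-0.6 -0.2 -1.2]
```

View pics/w13.png

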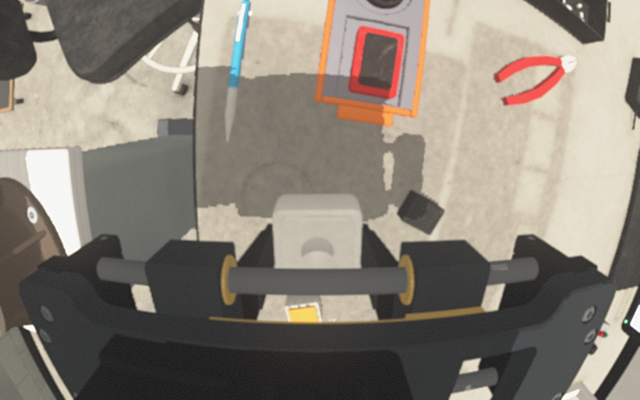

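move_arm(rows=[{"tx": -0.28,"ty": 0,"tz": -3.44,"rx": 0,"ry": 0,"rz": 0,"grip": 0},{"tx": -0.28,"ty": 0,"tz": -3.44,"rx": 0,"ry": 0,"rz": 0,"grip": 0},{"tx": -0.28,"ty": 0,"tz": -3.44,"rx": 0,"ry": 0,"rz": 0,"grip": 0},{"tx": -0.28,"ty": 0,"tz": -3.44,"rx": 0,"ry": 0,"rz": 0,"grip": 0},{"tx": -0.28,"ty": 0,"tz": -3.44,"rx": 0,"ry": 0,"rz": 0,"grip": 0},{"tx": -0.28,"ty": 0,"tz": -3.44,"rx": 0,"ry": 0,"rz": 0,"grip": 0},{"tx": -0.28,"ty": 0,"tz": -3.44,"rx": 0,"ry": 0,"rz": 0,"grip": 0},{"tx": -0.28,"ty": 0,"tz": -3.44,"rx": 0,"ry": 0,"rz": 0,"grip": 0},{"tx": -0.28,"ty": 0,"tz": -3.44,"rx": 0,"ry": 0,"rz": 0,"grip": 0},{"tx": -0.28,"ty": 0,"tz": -3.44,"rx": 0,"ry": 0,"rz": 0,"grip": 0}])

```text
t: 22.98
eef_pos: [432.5, -226.7, 125.1]
tcp_rot: [-1.569, 0.002, 0.06]
ft_force: [0.7, 1.2, -0.1]
opening: 0.524
```

move_arm(rows=[{"tx": -0.28,"ty": 0.5,"tz": -3.44,"rx": 0,"ry": 0,"rz": 0,"grip": 0},{"tx": -0.28,"ty": 0.5,"tz": -3.44,"rx": 0,"ry": 0,"rz": 0,"grip": 0},{"tx": 0,"ty": 0,"tz": 0,"rx": 0,"ry": 0,"rz": 0,"grip": 0},{"tx": 0,"ty": 0,"tz": 0,"rx": 0,"ry": 0,"rz": 0,"grip": 0},{"tx": 0,"ty": 0,"tz": 0,"rx": 0,"ry": 0,"rz": 0,"grip": 0}])

```text
t: 23.4
eef_pos: [431.1, -293.5, 115.2]
tcp_rot: [-1.569, 0.002, 0.059]
ft_force: [-0.9, -0.4, -1.8]
opening: 0.525
```

```bash
python3 -c "
from h import *
p,d=env.read_camera('wrist');save('w14',p)
go(432.3,-294.5,36.3,3.3)"
```

```text
t 23.45 pos [ 431.4 -293.2  115.6] yaw 3.4 ry 0.002 | after turn txyz cm [ 0.08  7.93 -0.14] n 1.9 open 0.525 F [-1.2  0.2 -1. ]
```

View pics/w14.png

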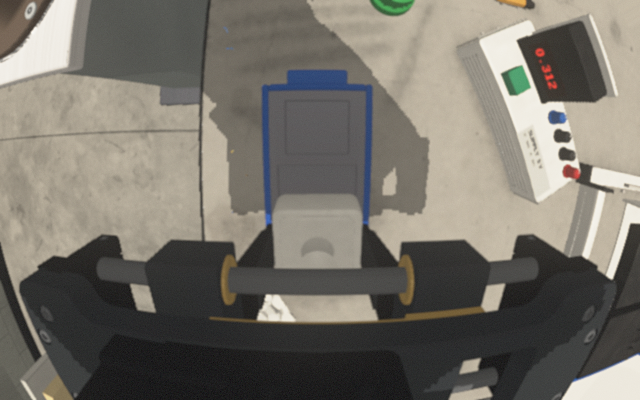

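```bash
python3 -c "
from h import *
for u,v in [(317,127.5),(277,165),(356,165),(264,150),(371,150)]: print(pt('wrist',u,v,z=10).round(1))"
```

```text
[ 425.8 -229.9   10. ]
[ 394.1 -263.1   10. ]
[ 460.5 -259.1   10. ]
[ 382.5 -250.9   10. ]
[ 472.1 -245.5   10. ]
```

move_arm(rows=[{"tx": -0.05,"ty": 2.5,"tz": -0.1,"rx": 0,"ry": 0,"rz": 0,"grip": 0},{"tx": 0,"ty": 2,"tz": 0,"rx": 0,"ry": 0,"rz": 0,"grip": 0},{"tx": 0,"ty": 1,"tz": 0,"rx": 0,"ry": 0,"rz": 0,"grip": 0},{"tx": 0,"ty": 0.5,"tz": 0,"rx": 0,"ry": 0,"rz": 0,"grip": 0},{"tx": 0,"ty": 0.4,"tz": 0,"rx": 0,"ry": 0,"rz": 0,"grip": 0},{"tx": 0,"ty": 0,"tz": 0,"rx": 0,"ry": 0,"rz": 0,"grip": 0},{"tx": 0,"ty": 0,"tz": 0,"rx": 0,"ry": 0,"rz": 0,"grip": 0}])

```text
t: 24.03
eef_pos: [431.6, -295.2, 52.9]
tcp_rot: [-1.571, -0.001, 0.058]
ft_force: [-0.5, -0.9, -1.2]
opening: 0.522
```

```bash
python3 -c "
from h import *
go(431,-294.2,36.3,3.3)"
```

```text
t 24.03 pos [ 431.6 -295.2   52.9] yaw 3.3 ry 0.001 | after turn txyz cm [-0.06  1.66  0.1 ] n 0.4 open 0.522 F [-0.5 -0.9 -1.2]
```

move_arm(rows=[{"tx": -0.05,"ty": 0.7,"tz": 0.1,"rx": 0,"ry": 0,"rz": 0,"grip": 0},{"tx": 0,"ty": 0.5,"tz": 0,"rx": 0,"ry": 0,"rz": 0,"grip": 0},{"tx": 0,"ty": 0.2,"tz": 0,"rx": 0,"ry": 0,"rz": 0,"grip": 0},{"tx": 0,"ty": 0.1,"tz": 0,"rx": 0,"ry": 0,"rz": 0,"grip": 0},{"tx": 0,"ty": 0,"tz": 0,"rx": 0,"ry": 0,"rz": 0,"grip": 0},{"tx": 0,"ty": 0,"tz": 0,"rx": 0,"ry": 0,"rz": 0,"grip": 0}])

```text
t: 24.53
eef_pos: [430.8, -294.3, 37.4]
tcp_rot: [-1.571, 0.0, 0.058]
ft_force: [-0.5, -0.8, -0.7]
opening: 0.525
```

move_arm(rows=[{"tx": 0,"ty": 0.08,"tz": 0,"rx": 0,"ry": 0,"rz": 0,"grip": 0},{"tx": 0,"ty": 0,"tz": 0,"rx": 0,"ry": 0,"rz": 0,"grip": 0},{"tx": 0,"ty": 0,"tz": 0,"rx": 0,"ry": 0,"rz": 0,"grip": 0}])

```text
t: 24.78
eef_pos: [430.8, -294.3, 36.7]
tcp_rot: [-1.571, -0.0, 0.058]
ft_force: [0.3, -0.0, -1.8]
opening: 0.527
```

move_arm(rows=[{"tx": 0,"ty": 0.05,"tz": 0,"rx": 0,"ry": 0,"rz": 0,"grip": 0},{"tx": 0,"ty": 0,"tz": 0,"rx": 0,"ry": 0,"rz": 0,"grip": 0},{"tx": 0,"ty": 0,"tz": 0,"rx": 0,"ry": 0,"rz": 0,"grip": 0}])

```text
t: 25.03
eef_pos: [430.8, -294.3, 36.3]
tcp_rot: [-1.571, -0.0, 0.058]
ft_force: [-1.3, 1.0, 3.6]
opening: 0.523
```

move_arm(rows=[{"tx": 0,"ty": 0.05,"tz": 0,"rx": 0,"ry": 0,"rz": 0,"grip": 0},{"tx": 0,"ty": 0,"tz": 0,"rx": 0,"ry": 0,"rz": 0,"grip": 0}])

```text
t: 25.2
eef_pos: [430.9, -294.3, 36.3]
tcp_rot: [-1.571, -0.0, 0.058]
ft_force: [-3.4, 2.7, 11.2]
opening: 0.521
```

move_arm(rows=[{"tx": 0,"ty": 0,"tz": 0,"rx": 0,"ry": 0,"rz": 0,"grip": 58},{"tx": 0,"ty": 0,"tz": 0,"rx": 0,"ry": 0,"rz": 0,"grip": 65},{"tx": 0,"ty": 0,"tz": 0,"rx": 0,"ry": 0,"rz": 0,"grip": 68},{"tx": 0,"ty": 0,"tz": 0,"rx": 0,"ry": 0,"rz": 0,"grip": 68},{"tx": 0,"ty": -1,"tz": 0,"rx": 0,"ry": 0,"rz": 0,"grip": 68},{"tx": 0,"ty": -2.5,"tz": 0,"rx": 0,"ry": 0,"rz": 0,"grip": 68},{"tx": 0,"ty": -3,"tz": 0,"rx": 0,"ry": 0,"rz": 0,"grip": 68},{"tx": 0,"ty": -3,"tz": 0,"rx": 0,"ry": -0.09,"rz": 0,"grip": 60},{"tx": 0,"ty": 0,"tz": 0,"rx": 0,"ry": -0.093,"rz": 0,"grip": 60},{"tx": 0,"ty": 0,"tz": 0,"rx": 0,"ry": 0,"rz": 0,"grip": 60}])

```text
t: 26.03
eef_pos: [431.3, -294.6, 132.7]
tcp_rot: [-1.574, -0.002, 0.245]
ft_force: [-0.1, -0.0, 0.1]
opening: 0.606
```

```bash
python3 -c "
from h import *
p,d=env.read_camera('wrist');save('w15',p)
go(436.6,-0.3,130,13.8)"
```

```text
t 26.08 pos [ 430.8 -294.3  131.5] yaw 13.7 ry -0.001 | after turn txyz cm [ 7.57  0.15 28.41] n 7.1 open 0.6 F [-0.6  0.6 -1.1]
```

View pics/w15.png

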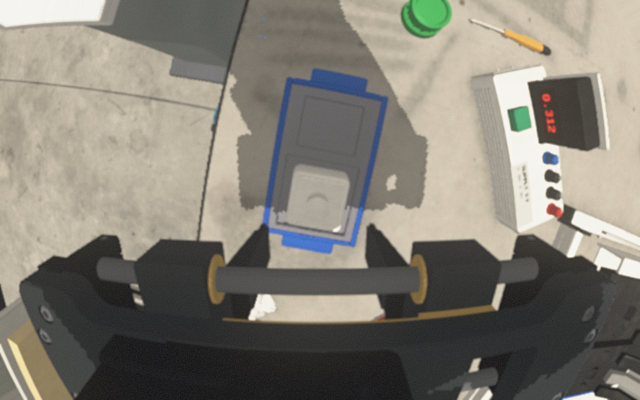

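Pod sits in its pocket at (318,198), contact at the predicted height. Last one is the amber relay.

move_arm(rows=[{"tx": 0.95,"ty": 0,"tz": 3.55,"rx": 0,"ry": 0,"rz": 0,"grip": 60},{"tx": 0.95,"ty": 0,"tz": 3.55,"rx": 0,"ry": 0,"rz": 0,"grip": 60},{"tx": 0.95,"ty": 0,"tz": 3.55,"rx": 0,"ry": 0,"rz": 0,"grip": 60},{"tx": 0.95,"ty": 0,"tz": 3.55,"rx": 0,"ry": 0,"rz": 0,"grip": 60},{"tx": 0.95,"ty": 0,"tz": 3.55,"rx": 0,"ry": 0,"rz": 0,"grip": 60},{"tx": 0.95,"ty": 0,"tz": 3.55,"rx": 0,"ry": 0,"rz": 0,"grip": 60},{"tx": 0.95,"ty": 0,"tz": 3.55,"rx": 0,"ry": 0,"rz": 0,"grip": 60},{"tx": 0.95,"ty": 0,"tz": 3.55,"rx": 0,"ry": 0,"rz": 0,"grip": 60},{"tx": 0,"ty": 0,"tz": 0,"rx": 0,"ry": 0,"rz": 0,"grip": 60},{"tx": 0,"ty": 0,"tz": 0,"rx": 0,"ry": 0,"rz": 0,"grip": 60}])

```text
t: 26.92
eef_pos: [436.3, 1.2, 130.1]
tcp_rot: [-1.57, 0.001, 0.242]
ft_force: [0.4, 0.2, 0.9]
opening: 0.601
```

```bash
python3 -c "
from h import *
p,d=env.read_camera('wrist');save('w16',p);save('w16c',cv2.resize(p[130:250,220:420],None,fx=4,fy=4))
go(436.6,-0.3,29,13.8)"
```

```text
t 26.97 pos [4.366e+02 1.000e-01 1.301e+02] yaw 13.8 ry -0.0 | after turn txyz cm [-1.000e-02  1.011e+01 -4.000e-02] n 2.4 open 0.599 F [ 0.1 -0.4 -0.4]
```

View pics/w16c.png

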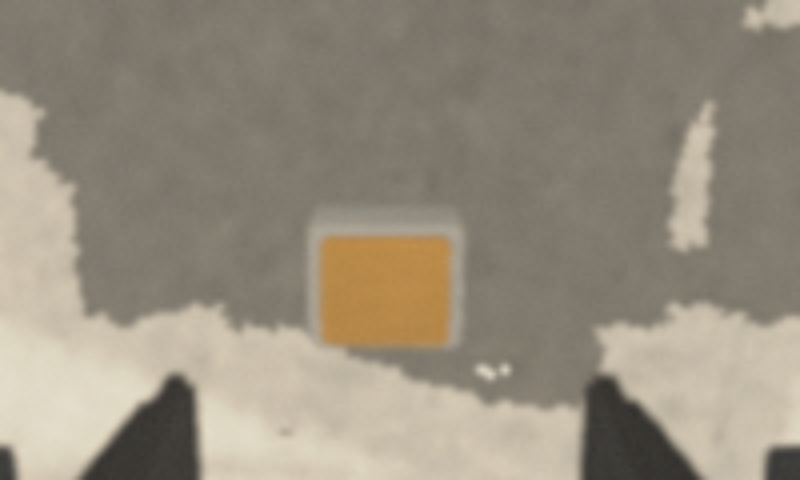

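move_arm(rows=[{"tx": 0,"ty": 3.5,"tz": 0,"rx": 0,"ry": 0,"rz": 0,"grip": 60},{"tx": 0,"ty": 3.0,"tz": 0,"rx": 0,"ry": 0,"rz": 0,"grip": 60},{"tx": 0,"ty": 2.0,"tz": 0,"rx": 0,"ry": 0,"rz": 0,"grip": 60},{"tx": 0,"ty": 1.2,"tz": 0,"rx": 0,"ry": 0,"rz": 0,"grip": 60},{"tx": 0,"ty": 0.5,"tz": 0,"rx": 0,"ry": 0,"rz": 0,"grip": 60},{"tx": 0,"ty": 0,"tz": 0,"rx": 0,"ry": 0,"rz": 0,"grip": 60},{"tx": 0,"ty": 0,"tz": 0,"rx": 0,"ry": 0,"rz": 0,"grip": 50}])

```text
t: 27.55
eef_pos: [436.9, -1.1, 28.8]
tcp_rot: [-1.571, 0.0, 0.239]
ft_force: [-0.1, -0.2, 0.6]
opening: 0.568
```

move_arm(rows=[{"tx": 0,"ty": 0,"tz": 0,"rx": 0,"ry": 0,"rz": 0,"grip": 40},{"tx": 0,"ty": 0,"tz": 0,"rx": 0,"ry": 0,"rz": 0,"grip": 25},{"tx": 0,"ty": 0,"tz": 0,"rx": 0,"ry": 0,"rz": 0,"grip": 10},{"tx": 0,"ty": 0,"tz": 0,"rx": 0,"ry": 0,"rz": 0,"grip": 0},{"tx": 0,"ty": 0,"tz": 0,"rx": 0,"ry": 0,"rz": 0,"grip": 0},{"tx": 0,"ty": 0,"tz": 0,"rx": 0,"ry": 0,"rz": 0,"grip": 0}])

```text
t: 28.05
eef_pos: [437.1, -0.4, 29.2]
tcp_rot: [-1.571, -0.001, 0.241]
ft_force: [-1.4, -1.6, 6.4]
opening: 0.353
```

move_arm(rows=[{"tx": 0,"ty": -1,"tz": 0,"rx": 0,"ry": 0,"rz": 0,"grip": 0},{"tx": 0,"ty": -2,"tz": 0,"rx": 0,"ry": 0,"rz": 0,"grip": 0},{"tx": 0,"ty": -2.5,"tz": 0,"rx": 0,"ry": 0.06,"rz": 0,"grip": 0},{"tx": 0,"ty": -2.5,"tz": 0,"rx": 0,"ry": 0.06,"rz": 0,"grip": 0},{"tx": 0,"ty": -1.5,"tz": 0,"rx": 0,"ry": 0.063,"rz": 0,"grip": 0},{"tx": 0,"ty": 0,"tz": 0,"rx": 0,"ry": 0,"rz": 0,"grip": 0},{"tx": 0,"ty": 0,"tz": 0,"rx": 0,"ry": 0,"rz": 0,"grip": 0}])

```text
t: 28.63
eef_pos: [437.0, -0.3, 124.2]
tcp_rot: [-1.571, -0.002, 0.06]
ft_force: [0.1, -0.3, -0.1]
opening: 0.355
```

```bash
python3 -c "
from h import *
p,d=env.read_camera('wrist');save('w17',p)
go(427.5,-229.7,115,3.3)"
```

```text
t 28.68 pos [ 4.367e+02 -3.000e-01  1.234e+02] yaw 3.4 ry 0.002 | after turn txyz cm [ -2.23   0.84 -22.85] n 5.5 open 0.357 F [-0.5 -0.  -0.2]
```

View pics/w17.png

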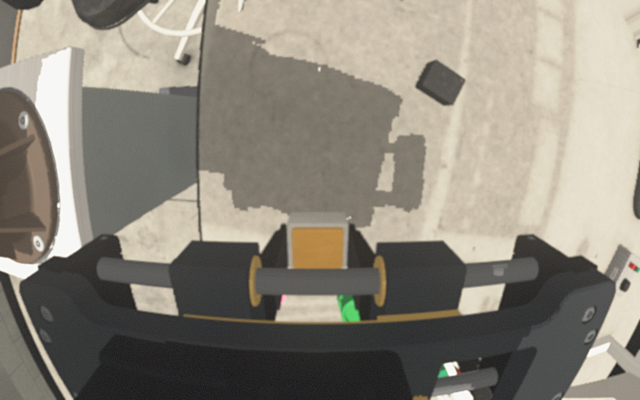

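move_arm(rows=[{"tx": -0.32,"ty": 0.1,"tz": -3.26,"rx": 0,"ry": 0,"rz": 0,"grip": 0},{"tx": -0.32,"ty": 0.1,"tz": -3.26,"rx": 0,"ry": 0,"rz": 0,"grip": 0},{"tx": -0.32,"ty": 0.1,"tz": -3.26,"rx": 0,"ry": 0,"rz": 0,"grip": 0},{"tx": -0.32,"ty": 0.1,"tz": -3.26,"rx": 0,"ry": 0,"rz": 0,"grip": 0},{"tx": -0.32,"ty": 0.1,"tz": -3.26,"rx": 0,"ry": 0,"rz": 0,"grip": 0},{"tx": -0.32,"ty": 0.1,"tz": -3.26,"rx": 0,"ry": 0,"rz": 0,"grip": 0},{"tx": -0.32,"ty": 0.1,"tz": -3.26,"rx": 0,"ry": 0,"rz": 0,"grip": 0},{"tx": 0,"ty": 0,"tz": 0,"rx": 0,"ry": 0,"rz": 0,"grip": 0},{"tx": 0,"ty": 0,"tz": 0,"rx": 0,"ry": 0,"rz": 0,"grip": 0},{"tx": 0,"ty": 0,"tz": 0,"rx": 0,"ry": 0,"rz": 0,"grip": 0}])

```text
t: 29.52
eef_pos: [427.1, -228.8, 115.5]
tcp_rot: [-1.569, 0.002, 0.058]
ft_force: [-0.7, -0.1, -0.4]
opening: 0.354
```

```bash
python3 -c "
from h import *
p,d=env.read_camera('wrist');save('w18',p)
go(427.5,-229.7,33.2,3.3)"
```

```text
t 29.57 pos [ 427.3 -228.4  115.8] yaw 3.4 ry 0.001 | after turn txyz cm [ 0.02  8.26 -0.13] n 2.0 open 0.355 F [0.9 0.1 0.3]
```

View pics/w18.png

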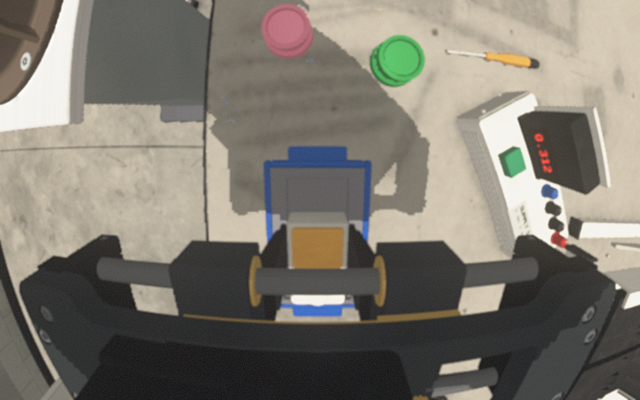

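move_arm(rows=[{"tx": 0,"ty": 2.5,"tz": 0,"rx": 0,"ry": 0,"rz": 0,"grip": 0},{"tx": 0,"ty": 2,"tz": 0,"rx": 0,"ry": 0,"rz": 0,"grip": 0},{"tx": 0,"ty": 1,"tz": 0,"rx": 0,"ry": 0,"rz": 0,"grip": 0},{"tx": 0,"ty": 0.7,"tz": 0,"rx": 0,"ry": 0,"rz": 0,"grip": 0},{"tx": 0,"ty": 0,"tz": 0,"rx": 0,"ry": 0,"rz": 0,"grip": 0},{"tx": 0,"ty": 0,"tz": 0,"rx": 0,"ry": 0,"rz": 0,"grip": 0},{"tx": 0,"ty": 0,"tz": 0,"rx": 0,"ry": 0,"rz": 0,"grip": 0}])

```text
t: 30.15
eef_pos: [428.0, -229.4, 55.3]
tcp_rot: [-1.571, -0.001, 0.058]
ft_force: [-0.5, -0.0, -0.8]
opening: 0.356
```

```bash
python3 -c "
from h import *
go(427.5,-229.7,33.2,3.3)"
```

```text
t 30.15 pos [ 428.  -229.4   55.3] yaw 3.3 ry 0.001 | after turn txyz cm [-0.05  2.21 -0.03] n 0.5 open 0.356 F [-0.5 -0.  -0.8]
```

move_arm(rows=[{"tx": -0.05,"ty": 1.0,"tz": 0,"rx": 0,"ry": 0,"rz": 0,"grip": 0},{"tx": 0,"ty": 0.6,"tz": 0,"rx": 0,"ry": 0,"rz": 0,"grip": 0},{"tx": 0,"ty": 0.3,"tz": 0,"rx": 0,"ry": 0,"rz": 0,"grip": 0},{"tx": 0,"ty": 0.2,"tz": 0,"rx": 0,"ry": 0,"rz": 0,"grip": 0},{"tx": 0,"ty": 0,"tz": 0,"rx": 0,"ry": 0,"rz": 0,"grip": 0},{"tx": 0,"ty": 0,"tz": 0,"rx": 0,"ry": 0,"rz": 0,"grip": 0}])

```text
t: 30.65
eef_pos: [427.3, -229.5, 33.8]
tcp_rot: [-1.571, -0.0, 0.058]
ft_force: [-0.0, 0.5, -0.7]
opening: 0.356
```

move_arm(rows=[{"tx": 0,"ty": 0.06,"tz": 0,"rx": 0,"ry": 0,"rz": 0,"grip": 0},{"tx": 0,"ty": 0,"tz": 0,"rx": 0,"ry": 0,"rz": 0,"grip": 0},{"tx": 0,"ty": 0,"tz": 0,"rx": 0,"ry": 0,"rz": 0,"grip": 0}])

```text
t: 30.9
eef_pos: [427.3, -229.6, 33.3]
tcp_rot: [-1.571, -0.0, 0.058]
ft_force: [-0.6, -0.3, 3.1]
opening: 0.357
```

move_arm(rows=[{"tx": 0,"ty": 0.05,"tz": 0,"rx": 0,"ry": 0,"rz": 0,"grip": 0},{"tx": 0,"ty": 0,"tz": 0,"rx": 0,"ry": 0,"rz": 0,"grip": 0}])

```text
t: 31.07
eef_pos: [427.3, -229.6, 33.2]
tcp_rot: [-1.571, -0.001, 0.058]
ft_force: [-2.2, 0.4, 13.0]
opening: 0.358
```

move_arm(rows=[{"tx": 0,"ty": 0,"tz": 0,"rx": 0,"ry": 0,"rz": 0,"grip": 42},{"tx": 0,"ty": 0,"tz": 0,"rx": 0,"ry": 0,"rz": 0,"grip": 50},{"tx": 0,"ty": 0,"tz": 0,"rx": 0,"ry": 0,"rz": 0,"grip": 55},{"tx": 0,"ty": 0,"tz": 0,"rx": 0,"ry": 0,"rz": 0,"grip": 55},{"tx": 0,"ty": -1,"tz": 0,"rx": 0,"ry": 0,"rz": 0,"grip": 55},{"tx": 0,"ty": -2.5,"tz": 0,"rx": 0,"ry": 0,"rz": 0,"grip": 55},{"tx": 0,"ty": -3,"tz": 0,"rx": 0,"ry": 0,"rz": 0,"grip": 55},{"tx": 0,"ty": -3,"tz": 0,"rx": 0,"ry": 0,"rz": 0,"grip": 55},{"tx": 0,"ty": -3,"tz": 0,"rx": 0,"ry": 0,"rz": 0,"grip": 55},{"tx": 0,"ty": -2,"tz": 0,"rx": 0,"ry": 0,"rz": 0,"grip": 55}])

```text
t: 31.9
eef_pos: [427.4, -229.5, 180.8]
tcp_rot: [-1.572, -0.002, 0.058]
ft_force: [0.4, -0.0, -0.5]
opening: 0.548
```

move_arm(rows=[{"tx": 0,"ty": -3,"tz": -2,"rx": 0,"ry": 0,"rz": 0,"grip": 55},{"tx": 0,"ty": -3,"tz": -2,"rx": 0,"ry": 0,"rz": 0,"grip": 55},{"tx": 0,"ty": -2,"tz": -2,"rx": 0,"ry": 0,"rz": 0,"grip": 55},{"tx": 0,"ty": 0,"tz": 0,"rx": 0,"ry": 0,"rz": 0,"grip": 55},{"tx": 0,"ty": 0,"tz": 0,"rx": 0,"ry": 0,"rz": 0,"grip": 55}])

```text
t: 32.32
eef_pos: [430.5, -289.8, 258.5]
tcp_rot: [-1.572, -0.001, 0.057]
ft_force: [0.2, 0.1, -0.0]
opening: 0.552
```

```bash
python3 -c "
from h import *
p,d=env.read_camera('wrist');save('w19',p)
go(427.5,-229.7,33.2,3.3)
p,d=env.read_camera('scene');save('s19',p)
p,d=env.read_camera('top');save('t19',p);np.save('pics/t19.npy',d)
save('t19c',cv2.resize(p[135:260,160:320],None,fx=5,fy=4.8*5/4.8))"
```

```text
t 32.37 pos [ 430.1 -288.9  257.4] yaw 3.3 ry -0.0 | after turn txyz cm [ 0.08 22.42  5.93] n 5.6 open 0.557 F [-0.6  0.7  0.3]
```

View pics/w19.png

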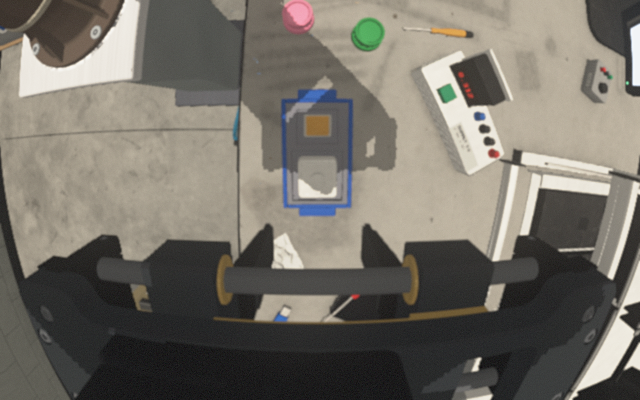

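View pics/s19.png

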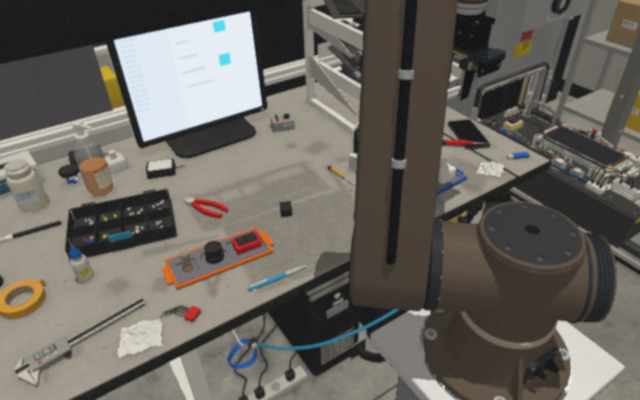

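View pics/t19c.png

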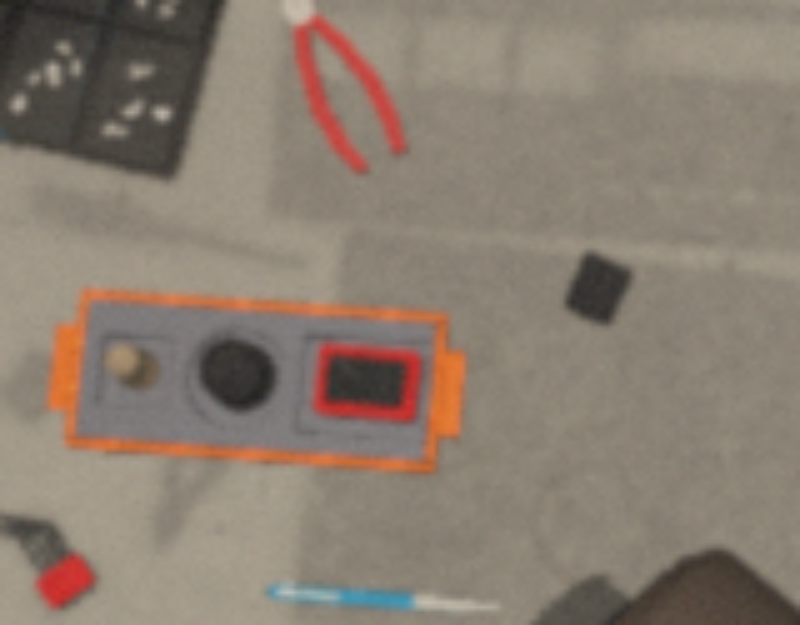

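Run:
```python
from h import *
d=np.load('pics/t19.npy')
for n,u,v in [('pad',234,211),('loupe',208,209),('stamp',185,207),('blackrel',280,192)]:
    print(n,pt('top',u,v,np.median(d[v-1:v+2,u-1:u+2])).round(1))
p,dw=env.read_camera('wrist')
for n,u,v in [('amber',317,126),('pod',303,190),('pod',330,165),('tray',293,130),('insert',291,160)]:
    print(n,pt('wrist',u,v,np.median(dw[v-1:v+2,u-1:u+2])).round(1))
save('w20c',cv2.resize(p[80:220,260:375],None,fx=4.2,fy=4.2))
```

```text
pad [485.4 238.9  24.3]
loupe [490.2 311.3  32.9]
stamp [494.1 373.1  47.1]
blackrel [540.1 109.1  21. ]
amber [ 424.4 -226.9   30.4]
pod [ 411.7 -306.5   34.4]
pod [ 443.  -273.1   35.4]
tray [ 394.1 -234.2   10.7]
insert [ 393.3 -273.2   10.6]
```

View pics/w20c.png

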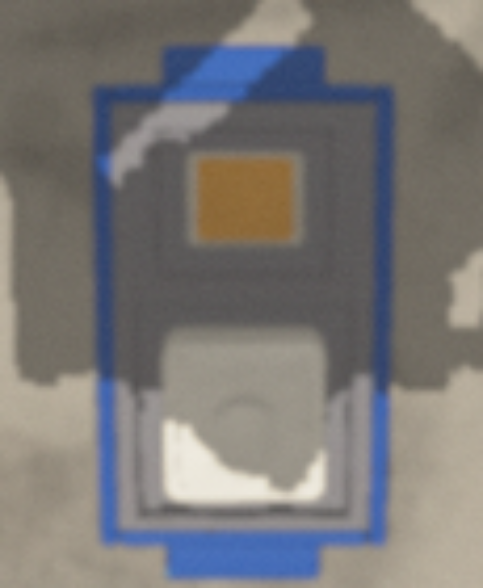

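All five are within their pockets, and the heights fit a 4 mm floor. Handing in.

```bash
python3 -c "
from h import *
print(env.job_done())"
```

```text
the job is handed in; nothing more can be done
None
```

Both kits are made up and handed in at about 32 s. In the order you listed, the ink pad, loupe and stamp went into the orange tray, then the sensor pod and amber relay into the blue tray. Each was lowered until it touched the pocket floor (7–13 N) at the height I expected, then released and the gripper backed away.

**Last checks:** the top and wrist pictures show every piece upright inside its pocket outline. Four heights fit a 4 mm floor: pad 24 mm (25 expected), stamp 47 (49), pod about 34–35 (34), relay cap 30 (30). The black relay did not move.

**What disagreed:**
- **Loupe height:** the depth reading at its top was 33 mm, not 38. I did not look into it; its contact height at set-down was right.
- **Loupe grip:** the jaws closed to about 38 mm on it rather than 41 mm, perhaps on a narrower part of its body.
- **Blue tray position:** the wrist and top cameras differed by about 3 mm in x, so I placed there using values between the two. That is well inside the 8 mm or so of clearance on each side.

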